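Unstack the microscope's optical parts into their storage cups

TASK

The two stacks on the bench are optical parts taken off the microscope. Take the stacks apart and put every part into its own white storage cup: the one whose pocket has the part's shape, round or square, and is just a little larger than the part. Set each one down gently, upright and flat on the floor of its cup; never drop a part or knock one over.

Things in the scene. Friction and masses are not known exactly. Their poses are not given: they have to be found in the camera images.
- lens_housing_mid (a point): Field-lens housing: a plain upright cylinder, 66 mm in diameter and 36 mm high, black, knurled, with a dark lens in a bright ring in its top. 300 g. Site: its centre, 18 mm above its flat underside; z up. Stands on the bench, bottom of a stack. Loose; grip 20 N, best a few mm above the centre.
- slot_block_mid (a point): Filter-slot block: a black square block, 58 x 58 mm and 36 mm high, sides along the point's x and y, with a round lens in its top. 260 g. Site: its centre, 18 mm above its flat underside; z up. Stands on the bench, bottom of a stack. Loose; grip 20 N, best a few mm above the centre.
- iris_mid (a point): Iris diaphragm: a bright aluminium cylinder 50 mm in diameter and 36 mm high with a black top. A thin lever sticks out 11 mm from its side along the point's +x, 13 mm above the underside: close the fingers along y. 180 g. Site: its centre, 18 mm above its flat underside; z up. Stands on the lens housing or on the slot block (varies). Loose; grip 20 N, best a few mm above the centre.
- filter_cube_mid (a point): Filter cube: a black square block, 38 x 38 mm and 36 mm high, sides along the point's x and y, with a small round window in its top. 100 g. Site: its centre, 18 mm above its flat underside; z up. Stands on the lens housing or on the slot block (varies). Loose; grip 20 N, best a few mm above the centre.
- front_lens_mid (a point): Condenser front lens: a bright aluminium barrel 34 mm in diameter and 40 mm high; the barrel is cylindrical (knurled) for the lower 29 mm, narrower above that, with a small lens in its tip. 120 g. Site: its centre, 20 mm above its flat underside; z up. On top of the three-high stack, whose bottom is always the field-lens housing. Loose; grip 20 N, best a few mm above the centre.
- cup_round_76: White round storage cup, fixed to the bench, with a flat floor; pocket 76 mm in inner diameter, outside 84 mm. The wall is 4 mm thick and its rim is 8 mm above the bench; the pocket floor is 4 mm above the bench. Origin: centre of its underside, on the bench (z = 0).
- cup_square_68: White square storage cup, fixed to the bench, with a flat floor; pocket 68 x 68 mm inside, outside 76 x 76 mm, sides along the body's x and y axes (its yaw varies). The wall is 4 mm thick and its rim is 8 mm above the bench; the pocket floor is 4 mm above the bench. Origin: centre of its underside, on the bench (z = 0).
- cup_round_60: White round storage cup, fixed to the bench, with a flat floor; pocket 60 mm in inner diameter, outside 68 mm. The wall is 4 mm thick and its rim is 8 mm above the bench; the pocket floor is 4 mm above the bench. Origin: centre of its underside, on the bench (z = 0).
- cup_square_48: White square storage cup, fixed to the bench, with a flat floor; pocket 48 x 48 mm inside, outside 56 x 56 mm, sides along the body's x and y axes (its yaw varies). The wall is 4 mm thick and its rim is 8 mm above the bench; the pocket floor is 4 mm above the bench. Origin: centre of its underside, on the bench (z = 0).
- cup_round_44: White round storage cup, fixed to the bench, with a flat floor; pocket 44 mm in inner diameter, outside 52 mm. The wall is 4 mm thick and its rim is 8 mm above the bench; the pocket floor is 4 mm above the bench. Origin: centre of its underside, on the bench (z = 0).
Mind the look-alikes: they are no part of the job. Leave any orange look-alike of the part that bears filter_cube_mid alone.

How it is judged:
By the outcome, as a careful person would: the job done as asked, in the order asked, and still so for the second after the job is handed in, with the robot touching nothing.
It also fails if it takes over 144 s, if anything falls off the work surface, if the arm or the gripper's body presses on something with over 40 N, if the wrist force passes 120 N, or if a joint passes its speed limit or range.

ROBOT

A 6-joint arm with a two-finger parallel gripper is mounted at the origin on the work surface. World frame = base frame: x ahead of the robot, y to its left, z up, the work surface at z = 0. Lengths are in m, angles in rad, forces in N, time in s.
With the tool pointing down it reaches from about 0.35 to 0.95 m from the base axis. Payload 17.4 kg.
Tool frame: the origin (TCP) lies on the front face of the gripper's body, between the roots of the fingers; the fingertips stand 84 mm ahead of it and the grasp point (between the pads) lies 65 mm ahead of it; z points along the fingers, y is the direction in which the jaws open and shut (so a half turn about z gives the same grasp; the last joint's range is limited). The gripper opens to 93 mm and grips with 3 to 60 N. Pads are 15 mm wide; open, the fingers measure 128 mm over their backs; the gripper's body (75 mm by 188 mm) begins 65 mm behind the grasp point.
Start: joints at [-1.221, 0.116, 1.442, -0, 1.584, -0.038], TCP at [0.255, -0.625, 0.303] pointing down, gripper open.
Joint ranges: [-2.83, 2.83], [-0.83, 2.19], [0.07, 2.5], [-1.14, 4.28], [0.01, 3], [-2.97, 2.97]. Speed limits (rad/s): [1.89, 1.89, 2.22, 3.14, 3.14, 3.14].

INTERFACE

Orientations are given as a 3x3 rotation matrix whose columns are the frame's x, y, z axes.
In Python, from rig import env gives the robot as it stands.
- The arm moves only by the shell command python3 -m jog 'ROWS' [OPENING]. ROWS is text: rows parted by semicolons, each of 6 numbers parted by spaces: the shift along the tool's x, y, z in units of 25 mm (1.0 is 25 mm), then the turn, a rotation vector about the tool's x, y, z in units of 6 degrees (1.0 is 6 degrees). A call has 1 to 12 rows; each row is the pose to reach, as a shift and turn from the pose commanded when the call began, along the tool's axes at that moment; what a row does not reach only later rows make up. A row lasts 1/8 s, in which the tool goes at most 62.5 mm and 10.7 degrees, less where a joint would pass 70% of its speed; a pose out of reach is approached as far as the arm can. A call with a gripper value outside its range is refused whole. OPENING is the gripper's target within -1 to 1 (fully open at 1, half-way at 0, shut at -1), set as the call begins (- or left out, the last holds). The fingers move at their own pace and stop on an object; the grip force is fixed at half the most. Time passes only in rows, so rows that repeat a pose let the fingers close. It gives the time, the measured TCP pose, the force and the opening at its end, in the units of the state.
- env.state(): the state, without advancing time (a new reading comes with each control period).
- env.read_camera(name): name is "scene" or "top" or "wrist"; returns (picture, depth): 400x640x3 uint8, red, green, blue; 400x640 float32, m along the optical axis (not along the pixel's ray), 0 where there is no reading.
- env.camera_model(name): a dict with "intrinsics" (3x3 intrinsics, pixels), "extrinsics" (4x4, takes a point from camera to world coordinates). Camera axes: x right, y down, z forward; pixel columns grow to the right and rows downward; lengths in m; the calibration is good to about 2 mm. A picture is of the moment at which its call begins: read the wrist's pose just before it. camera_model takes no time and is no camera call; for the wrist camera it gives the pose at the moment of the call.
- env.close_job(): hands the job in, once; it reports no verdict.
The state is a dict: "time": time; "qpos": joint angles; "joint_velocities": joint speeds; "joint_efforts": joint torques, N m; "ee_pos": TCP position; "ee_rot": TCP orientation; "force": force on the tool from outside, world axes, zero at the start; "torque": the same for the moment, N m; "finger_gap": opening from 0.0 (shut) to 1.0 (fully open).
Only numpy, scipy, OpenCV 4.12 (cv2) and the standard library are available. Lean on these libraries where they do the work, as an engineer would, in place of code of your own. Each camera call takes 0.05 s, during which the arm holds its last target.

## Working session

There is one attempt and no reset: what is moved stays moved. The work goes in short steps, Python scripts to look and compute and a shell command to move; the robot and the scene stay as the last step left them, time stands still between calls to the robot, and variables do not carry over. Pictures are saved under pics/ and viewed, and the job is handed in when it is done.

```bash
ls; mkdir -p pics; python3 - <<'E'
from rig import env
import cv2,numpy as np
s=env.state();print(s)
for n in["scene","top","wrist"]:
    m=env.camera_model(n);print(n,np.round(m["intrinsics"],1).tolist(),np.round(m["extrinsics"],3).tolist())
    p,d=env.read_camera(n)
    np.save(f"pics/{n}0d.npy",d);np.save(f"pics/{n}0.npy",p)
    cv2.imwrite(f"pics/{n}0.png",p[:,:,::-1])
E
```

```text
pics
{'time': 0.0, 'qpos': array([-1.22078792e+00,  1.16491693e-01,  1.44227499e+00, -1.71302557e-05,
        1.58402375e+00, -3.77856777e-02]), 'joint_velocities': array([ 0.00094753, -0.00013807,  0.00026368, -0.00119259, -0.00079419,
       -0.0006444 ]), 'joint_efforts': array([ 2.13082079e-03, -7.21252942e+01, -6.22612596e+01,  7.81231094e-02,
        2.38234835e-02, -8.32488331e-05]), 'ee_pos': array([ 0.25520708, -0.62477109,  0.30199525]), 'ee_rot': array([[ 9.25745562e-01,  3.78146761e-01, -4.26813510e-04],
       [ 3.78147001e-01, -9.25744886e-01,  1.11927850e-03],
       [ 2.81311148e-05, -1.19756535e-03, -9.99999283e-01]]), 'force': array([-0.3146667 , -0.47078287,  0.27784078]), 'torque': array([-0.01255036,  0.04837695, -0.08272733]), 'finger_gap': 0.9974577589405894}
scene [[432.1, 0.0, 315.2], [0.0, 432.1, 199.3], [0.0, 0.0, 1.0]] [[-0.818, 0.305, -0.487, 1.1], [0.575, 0.45, -0.684, 0.782], [0.01, -0.84, -0.543, 0.706], [0.0, 0.0, 0.0, 1.0]]
top [[468.1, 0.0, 322.6], [0.0, 468.1, 198.4], [0.0, 0.0, 1.0]] [[-0.075, -0.974, 0.214, 0.326], [-0.997, 0.072, -0.021, 0.02], [0.005, -0.215, -0.977, 1.206], [0.0, 0.0, 0.0, 1.0]]
wrist [[281.0, 0.0, 321.4], [0.0, 281.0, 200.4], [0.0, 0.0, 1.0]] [[0.378, -0.886, -0.269, 0.332], [-0.926, -0.363, -0.109, -0.595], [-0.002, 0.29, -0.957, 0.385], [0.0, 0.0, 0.0, 1.0]]
```

View pics/top0.png

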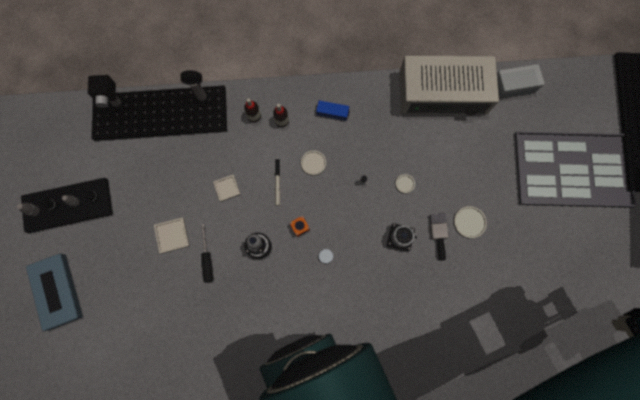

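View pics/scene0.png

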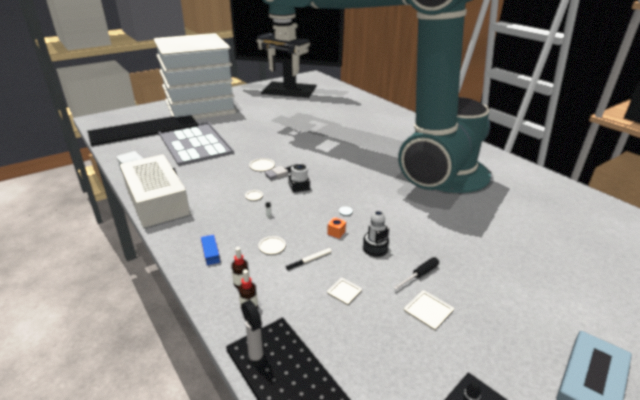

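View pics/wrist0.png

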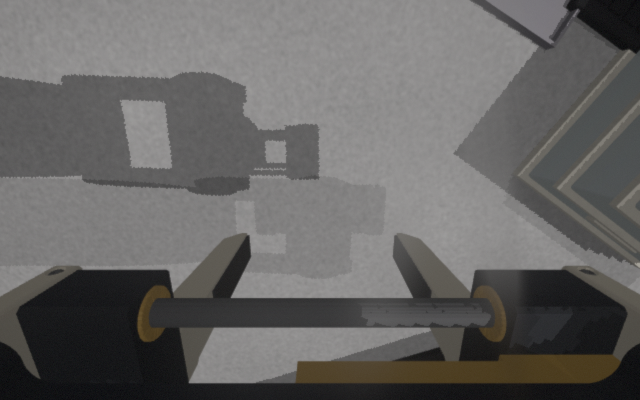

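```bash
python3 - <<'E'
import cv2,numpy as np
t=cv2.imread("pics/top0.png");s=cv2.imread("pics/scene0.png")
a=cv2.resize(t[205:275,225:345],None,fx=6,fy=4.2*6/4.2,interpolation=cv2.INTER_CUBIC)
b=cv2.resize(t[205:275,370:490],None,fx=6,fy=6,interpolation=cv2.INTER_CUBIC)
cv2.imwrite("pics/ca.png",cv2.convertScaleAbs(a,alpha=1.8));cv2.imwrite("pics/cb.png",cv2.convertScaleAbs(b,alpha=1.8))
cv2.imwrite("pics/cs.png",cv2.convertScaleAbs(cv2.resize(s[150:270,240:400],None,fx=5,fy=5,interpolation=cv2.INTER_CUBIC),alpha=1.5))
E
```

```text
(no output)
```

View pics/ca.png

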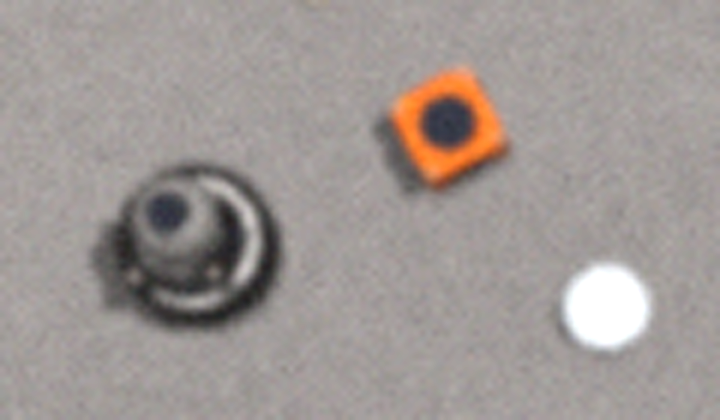

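View pics/cb.png

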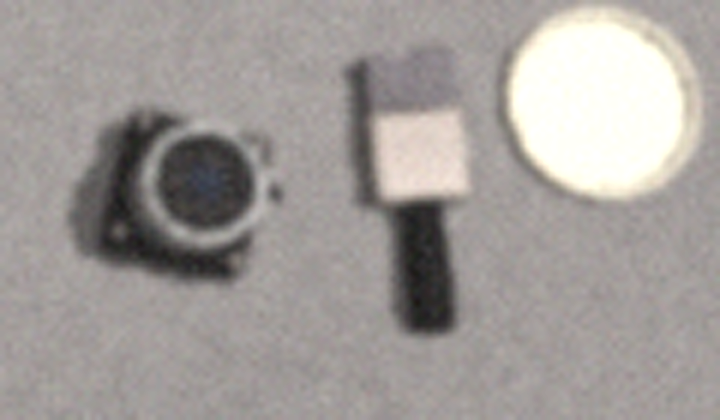

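View pics/cs.png

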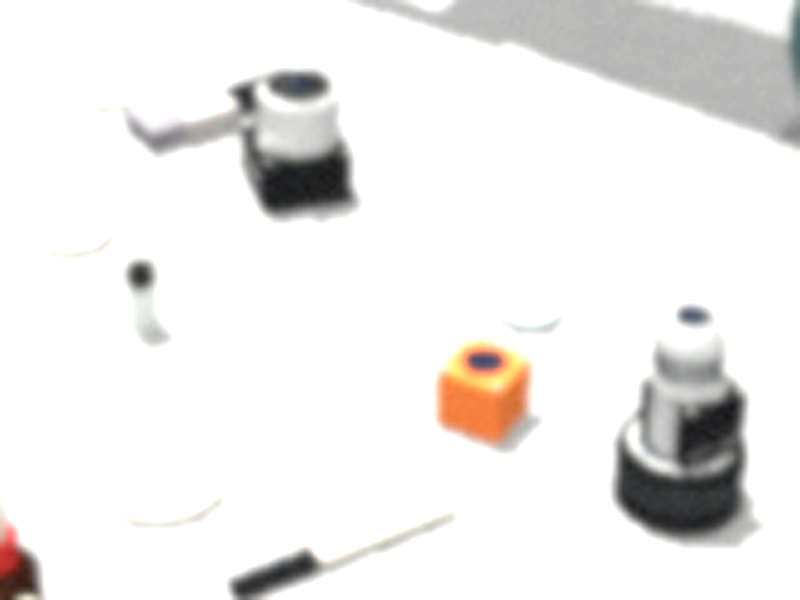

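```bash
cat > h.py <<'E'
import numpy as np,cv2
from rig import env
def grab(n,tag):
    m=env.camera_model(n);s=env.state();p,d=env.read_camera(n)
    np.savez(f"pics/{tag}.npz",p=p,d=d,K=m["intrinsics"],E=m["extrinsics"])
    cv2.imwrite(f"pics/{tag}.png",p[:,:,::-1]);return p,d,m["intrinsics"],m["extrinsics"]
def cloud(d,K,E):
    v,u=np.mgrid[:d.shape[0],:d.shape[1]]
    P=np.stack([(u-K[0,2])/K[0,0]*d,(v-K[1,2])/K[1,1]*d,d],-1)
    W=P@E[:3,:3].T+E[:3,3];W[d<=0]=np.nan;return W
def pix2plane(uv,K,E,z):
    uv=np.atleast_2d(np.asarray(uv,float));r=np.c_[(uv-K[:2,2])/[K[0,0],K[1,1]],np.ones(len(uv))]@E[:3,:3].T
    return E[:3,3]+r*((z-E[2,3])/r[:,2])[:,None]
E
python3 - <<'E'
from h import *
m=env.camera_model("top");K,E=m["intrinsics"],m["extrinsics"]
p=np.load("pics/top0.npy");d=np.load("pics/top0d.npy");W=cloud(d,K,E)
tab=W[200:230,330:380,2];print("table z",np.nanmedian(tab),np.nanstd(tab))
g=p.min(2).astype(int)
for n,(u,v,r) in dict(s68=(171,235,26),s48=(227,187,20),r60=(314,162,20),r44=(405,183,17),r76=(470,222,24)).items():
    sub=(g[v-r:v+r,u-r:u+r]>150).astype(np.uint8)
    k,l,st,c=cv2.connectedComponentsWithStats(sub);i=1+np.argmax(st[1:,4]);
    cs,_=cv2.findContours((l==i).astype(np.uint8),cv2.RETR_EXTERNAL,cv2.CHAIN_APPROX_NONE)
    c=max(cs,key=cv2.contourArea)[:,0]+[u-r,v-r]
    X=pix2plane(c,K,E,0.006)[:,:2].astype(np.float32)*1000
    (cx,cy),(w,h),a=cv2.minAreaRect(X)
    print(n,len(c),"rect",np.round([cx,cy,w,h,a],1),"bbox mid",(X.max(0)+X.min(0))/2,np.ptp(X,0))
for n,(u,v) in dict(A=(257,244),B=(402,236),orange=(300,226)).items():
    w=W[v-22:v+22,u-24:u+24].reshape(-1,3);w=w[np.isfinite(w[:,0])]
    for lo,hi in[(.03,.042),(.066,.078),(.1,.125)]:
        q=w[(w[:,2]>lo)&(w[:,2]<hi)];
        if len(q): print(n,lo,len(q),q.min(0),q.max(0),np.median(q,0))
E
```

```text
table z -0.0003079027130735712 0.0024057196018555196Traceback (most recent call last):
  File "<stdin>", line 8, in <module>
    return _wrapfunc(a, 'argmax', axis=axis, out=out, **kwds)
    return bound(*args, **kwds)
ValueError: attempt to get argmax of an empty sequence
```

```bash
python3 - <<'E'
from h import *
m=env.camera_model("top");K,E=m["intrinsics"],m["extrinsics"]
p=np.load("pics/top0.npy");d=np.load("pics/top0d.npy");W=cloud(d,K,E)
g=p.min(2).astype(int)
print(g[235,140:200],g[215,340:350])
g=p.min(2)
for n,(u,v,r) in dict(s68=(171,235,26),s48=(227,187,20),r60=(314,162,20),r44=(405,183,17),r76=(470,222,24)).items():
    t,sub=cv2.threshold(g[v-r:v+r,u-r:u+r],0,1,cv2.THRESH_OTSU)
    k,l,st,c=cv2.connectedComponentsWithStats(sub);i=1+np.argmax(st[1:,4]);
    cs,_=cv2.findContours((l==i).astype(np.uint8),cv2.RETR_EXTERNAL,cv2.CHAIN_APPROX_NONE)
    c=max(cs,key=cv2.contourArea)[:,0]+[u-r,v-r]
    X=pix2plane(c,K,E,0.006)[:,:2].astype(np.float32)*1000
    (cx,cy),(w,h),a=cv2.minAreaRect(X)
    print(n,t,len(c),"rect",np.round([cx,cy,w,h,a],1),"bbox mid",(X.max(0)+X.min(0))/2,np.ptp(X,0))
for n,(u,v) in dict(A=(257,244),B=(402,236),orange=(300,226)).items():
    w=W[v-22:v+22,u-24:u+24].reshape(-1,3);w=w[np.isfinite(w[:,0])]
    for lo,hi in[(.03,.042),(.066,.078),(.1,.125)]:
        q=w[(w[:,2]>lo)&(w[:,2]<hi)];
        if len(q): print(n,lo,len(q),q.min(0),q.max(0),np.median(q,0))
E
```

```text
[ 87  86  85  87  90  85  85  86  88  87  86  81  85  89  95 101 111 109
 119 126 130 129 124 127 130 128 129 127 128 131 129 126 131 130 128 130
 130 131 131 129 130 131 129 130 125 119  97  86  83  84  88  87  88  86
  88  87  87  89  88  87] [87 84 89 89 87 90 85 87 84 87]
s68 105.0 111 rect [522.1 391.9  75.9  76.2  11.2] bbox mid [521.65137 391.93994] [84.97244 84.54831]
s48 106.0 75 rect [638.  244.9  56.1  55.3  16.1] bbox mid [638.0663  245.38174] [63.631897 62.577072]
r60 108.0 73 rect [689.9  11.8  64.1  61.2  85.8] bbox mid [689.6022    11.562893] [62.054504 64.358696]
r44 109.0 51 rect [ 612.9 -225.5   48.4   42.7   38.6] bbox mid [ 614.0659  -227.04176] [49.07434 48.19034]
r76 111.0 84 rect [ 496.6 -382.6   78.7   73.1   39.4] bbox mid [ 497.8962 -381.4582] [79.77252 74.26108]
A 0.03 229 [0.44280609 0.13529618 0.03009093] [0.50652879 0.19998411 0.04180621] [0.46846764 0.15198539 0.03574914]
A 0.066 90 [0.45329274 0.15169613 0.06602302] [0.49211655 0.19015044 0.0773183 ] [0.46032928 0.17425021 0.0714015 ]
A 0.1 151 [0.46199399 0.151122   0.10031179] [0.49368447 0.18446317 0.11664052] [0.47625575 0.1665786  0.10889738]
B 0.03 174 [ 0.43455682 -0.23056468  0.03003411] [ 0.50499456 -0.16021694  0.04161551] [ 0.45975593 -0.17992741  0.03586887]
B 0.066 319 [ 0.4433002  -0.22017625  0.06648208] [ 0.49133092 -0.17094098  0.07793944] [ 0.467101   -0.19481177  0.07215789]
orange 0.03 228 [0.49308818 0.03431063 0.03027661] [0.54085118 0.08133943 0.04160037] [0.5165837  0.05841695 0.03620181]
```

```bash
cat >> h.py <<'E'
def goto(x,y,z,yaw=None):
    """print units for TCP target (m, yaw of tool x in deg)"""
    s=env.state();R=s["ee_rot"];p=s["ee_pos"]
    cur=np.degrees(np.arctan2(R[1,0],R[0,0]))
    dl=R.T@(np.array([x,y,z])-p)/0.025
    t=0
    if yaw is not None: t=-((yaw-cur+180)%360-180)/6
    print("t %.2f"%s["time"],"pos",np.round(p*1000,1),"yaw %.2f"%cur,"tilt",np.round(R[:2,2],4),"| shift",np.round(dl,2),"turn z %.2f"%t)
E
python3 -c "
from h import *
goto(.467,-.195,.30,-10)"
```

```text
t 0.15 pos [ 255.2 -624.8  302.2] yaw 22.22 tilt [-0.0003  0.0008] | shift [ 14.34 -12.71   0.1 ] turn z 5.37
```

```bash
python3 -m jog '0.6 -0.5 0 0 0 0.5; 2 -1.8 0 0 0 1.2; 3.8 -3.3 0 0 0 2; 5.5 -4.9 0 0 0 2.8; 7.2 -6.4 0 0 0 3.6; 8.9 -7.9 0 0 0 4.2; 10.6 -9.4 0 0 0 4.8; 12.3 -10.9 0 0 0 5.2; 13.6 -12.1 0 0 0 5.3; 14.34 -12.71 0.1 0 0 5.37; 14.34 -12.71 0.1 0 0 5.37; 14.34 -12.71 0.1 0 0 5.37'; python3 - <<'E'
from h import *
grab("wrist","w1")
goto(.467,-.195,.30,-10)
E
```

```text
time: 1.65
ee_pos: [0.4667, -0.1957, 0.3002]
ee_rot: [[0.985, -0.174, -0.0], [-0.174, -0.985, -0.0], [-0.0, 0.0, -1.0]]
force: [-1.0, -0.9, -1.0]
finger_gap: 1.0
t 1.70 pos [ 466.6 -195.9  300.2] yaw -10.04 tilt [-0.0002 -0.0001] | shift [ 0.01 -0.04  0.01] turn z -0.01
```

View pics/w1.png

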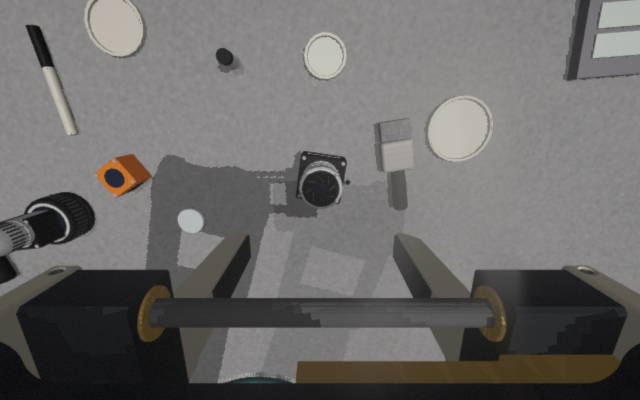

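```bash
python3 - <<'E'
from h import *
z=np.load("pics/w1.npz");p,d,K,E=z["p"],z["d"],z["K"],z["E"];W=cloud(d,K,E)
c=p[140:220,280:370,::-1];cv2.imwrite("pics/w1c.png",cv2.convertScaleAbs(cv2.resize(c,None,fx=7,fy=7,interpolation=cv2.INTER_CUBIC),alpha=1.8))
w=W[140:220,280:370].reshape(-1,3)
q=w[(w[:,2]>.067)&(w[:,2]<.08)];print("iris top",len(q),q.min(0),q.max(0),(q.min(0)+q.max(0))/2,np.median(q[:,2]))
q=w[(w[:,2]>.044)&(w[:,2]<.056)]
r=np.linalg.norm(q[:,:2]-[.467,-.195],axis=1);print(q[r>.029])
q=w[(w[:,2]>.031)&(w[:,2]<.041)];print("block",len(q),cv2.minAreaRect((q[:,:2]*1000).astype(np.float32)))
E
```

```text
iris top 1432 [ 0.44482433 -0.22023243  0.06708884] [ 0.49408722 -0.17084525  0.07571628] [ 0.46945578 -0.19553884  0.07140256] 0.07317647071323838
[[ 0.468436   -0.22796934  0.05046817]
 [ 0.46813264 -0.2291826   0.05007648]
 [ 0.46772604 -0.22422785  0.04999634]
 [ 0.46725216 -0.22547065  0.04890345]
 [ 0.4675849  -0.22656174  0.05114835]
 [ 0.46764195 -0.22769569  0.05224565]
 [ 0.46738734 -0.22889248  0.05205654]
 [ 0.46695002 -0.23013443  0.05111947]
 [ 0.4665941  -0.22402516  0.05039393]
 [ 0.46632539 -0.22522994  0.05015433]
 [ 0.46654207 -0.22634307  0.05189092]
 [ 0.46673859 -0.22744833  0.05353682]
 [ 0.46606979 -0.22873287  0.05167143]
 [ 0.46628167 -0.22982395  0.05337148]
 [ 0.46544094 -0.23116453  0.05082362]
 [ 0.46503405 -0.22505452  0.04991347]
 [ 0.46541148 -0.2261418   0.05227013]
 [ 0.46533953 -0.22730307  0.05281812]
 [ 0.46468794 -0.22973034  0.05188621]
 [ 0.46371489 -0.22604373  0.05041298]
 [ 0.46392262 -0.22715858  0.05206036]
 [ 0.46358105 -0.22837714  0.0515408 ]
 [ 0.46331835 -0.22958168  0.05133299]]
block 648 ((471.52197265625, -195.85177612304688), (58.153812408447266, 57.8409538269043), 71.98082733154297)
```

View pics/w1c.png

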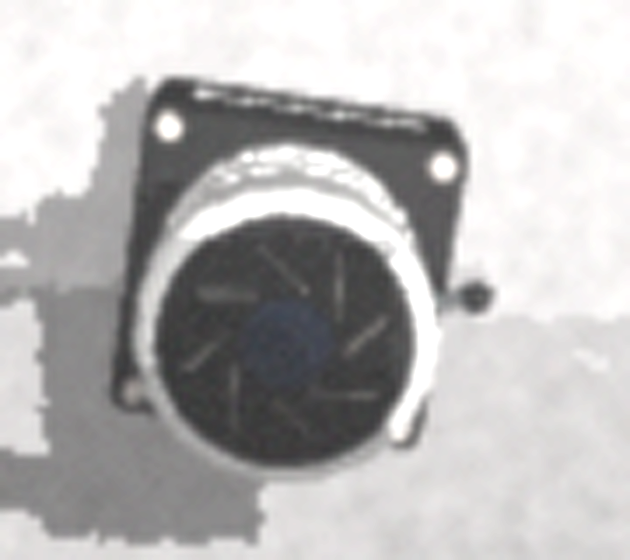

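```bash
python3 -c "
from h import *
goto(.469,-.1956,.20,85)"
```

```text
t 1.70 pos [ 466.6 -195.9  300.2] yaw -10.04 tilt [-0.0002 -0.0001] | shift [ 0.09 -0.03  4.01] turn z -15.84
```

```bash
python3 -m jog '0.09 -0.03 0.5 0 0 -1; 0.09 -0.03 1 0 0 -2.7; 0.09 -0.03 1.5 0 0 -4.4; 0.09 -0.03 2 0 0 -6.1; 0.09 -0.03 2.5 0 0 -7.8; 0.09 -0.03 3 0 0 -9.5; 0.09 -0.03 3.4 0 0 -11.2; 0.09 -0.03 3.7 0 0 -12.9; 0.09 -0.03 3.9 0 0 -14.5; 0.09 -0.03 4 0 0 -15.5; 0.09 -0.03 4 0 0 -15.84; 0.09 -0.03 4 0 0 -15.84'; python3 - <<'E'
from h import *
p,d,K,E=grab("wrist","w2")
goto(.469,-.1956,.126,85)
W=cloud(d,K,E);w=W[120:280,250:390].reshape(-1,3)
q=w[(w[:,2]>.067)&(w[:,2]<.08)];print("iris top",len(q),q.min(0),q.max(0),(q.min(0)+q.max(0))/2)
E
```

```text
time: 3.2
ee_pos: [0.4692, -0.1953, 0.2004]
ee_rot: [[0.089, 0.996, 0.0], [0.996, -0.089, -0.0], [-0.0, 0.0, -1.0]]
force: [0.5, 0.2, 0.1]
finger_gap: 1.001
t 3.25 pos [ 469.2 -195.2  200.5] yaw 84.90 tilt [ 0.0002 -0.0001] | shift [-0.02 -0.01  2.98] turn z -0.02
iris top 2824 [ 0.44477961 -0.220053    0.06702616] [ 0.49383039 -0.17068119  0.07561613] [ 0.469305   -0.19536709  0.07132114]
```

View pics/w2.png

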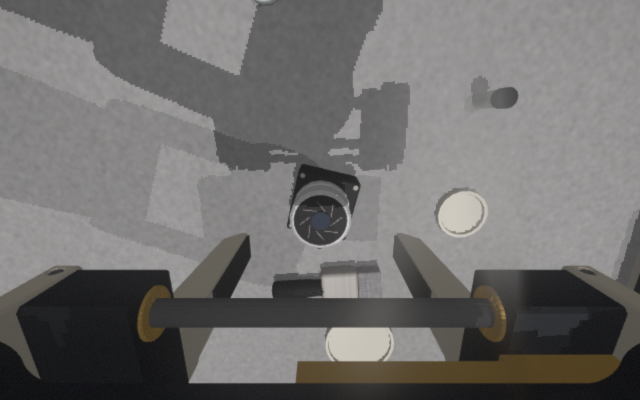

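```bash
python3 -m jog '0 0 0.5 0 0 0; 0 0 1.1 0 0 0; 0 0 1.7 0 0 0; 0 0 2.2 0 0 0; 0 0 2.6 0 0 0; 0 0 2.85 0 0 0; 0 0 2.97 0 0 0; 0 0 2.97 0 0 0' && python3 -m jog '0 0 0 0 0 0; 0 0 0 0 0 0; 0 0 0 0 0 0; 0 0 0 0 0 0; 0 0 0 0 0 0; 0 0 0 0 0 0' -1
```

```text
time: 4.25
ee_pos: [0.4694, -0.1948, 0.1261]
ee_rot: [[0.086, 0.996, 0.0], [0.996, -0.086, -0.0], [-0.0, 0.0, -1.0]]
force: [-0.4, -0.1, 0.3]
finger_gap: 0.999
time: 5.0
ee_pos: [0.4693, -0.1948, 0.126]
ee_rot: [[0.086, 0.996, -0.0], [0.996, -0.086, -0.0], [-0.0, -0.0, -1.0]]
force: [-0.4, 0.3, 1.0]
finger_gap: 0.53
```

```bash
cat > cups.py <<'E'
from h import *
def cup(tag,u,v,r,sq=False,z=0.008):
    q=np.load(f"pics/{tag}.npz");p,K,E=q["p"],q["K"],q["E"]
    u0,v0=max(u-r,0),max(v-r,0)
    g=p.min(2)[v0:v+r,u0:u+r]
    t,b=cv2.threshold(g,0,1,cv2.THRESH_OTSU)
    k,l,st,c=cv2.connectedComponentsWithStats(b);i=1+np.argmax(st[1:,4])
    cs,_=cv2.findContours((l==i).astype(np.uint8),cv2.RETR_EXTERNAL,cv2.CHAIN_APPROX_NONE)
    c=max(cs,key=cv2.contourArea)[:,0]+[u0,v0]
    X=pix2plane(c,K,E,z)[:,:2].astype(np.float32)*1000
    print(tag,(u,v),t,"rect",[np.round(a,1) for a in cv2.minAreaRect(X)],"circ",[np.round(a,1) for a in cv2.minEnclosingCircle(X)],"ell",[np.round(a,1) for a in cv2.fitEllipse(X)])
E
python3 - <<'E'
from cups import *
cup("w1",114,25,40);cup("w1",326,55,28);cup("w1",460,127,40)
cup("w2",463,213,32)
goto(.469,-.1956,.25,85)
E
```

```text
w1 (114, 25) 150.0 rect [array([686.4,  12.8]), array([67. , 56.9]), np.float64(80.0)] circ [array([690.5,  12.1]), np.float64(33.6)] ell [array([688.2,  11.3]), array([59.9, 65. ]), np.float64(162.6)]
w1 (326, 55) 159.0 rect [array([ 614.8, -226.7]), array([50. , 49.9]), np.float64(66.5)] circ [array([ 614.8, -226.7]), np.float64(25.4)] ell [array([ 614.9, -226.7]), array([49.3, 49.7]), np.float64(92.4)]
w1 (460, 127) 157.0 rect [array([ 499. , -384.2]), array([81.7, 81.6]), np.float64(80.0)] circ [array([ 499.5, -384.3]), np.float64(41.5)] ell [array([ 499.9, -382.8]), array([78.4, 79.4]), np.float64(140.7)]
w2 (463, 213) 168.0 rect [array([ 614.8, -226.8]), array([50. , 49.8]), np.float64(43.3)] circ [array([ 615. , -226.7]), np.float64(25.5)] ell [array([ 615. , -226.7]), array([49.3, 50. ]), np.float64(95.2)]
t 5.00 pos [ 469.3 -194.8  126. ] yaw 85.04 tilt [-0.0001 -0.    ] | shift [-0.03 -0.01 -4.96] turn z 0.01
```

```bash
python3 -m jog '0 0 -0.2 0 0 0; 0 0 -0.7 0 0 0; 0 0 -1.5 0 0 0; 0.3 0.5 -2.5 0 0 0; 1 1.6 -3.5 0 0 0; 1.8 2.9 -4.4 0 0 0; 2.7 4.3 -4.9 0 0 0; 3.6 5.7 -5 0 0 0; 4.4 6.9 -5 0 0 0; 5 7.9 -5 0 0 0; 5.35 8.4 -5 0 0 0; 5.35 8.4 -5 0 0 0'; python3 - <<'E'
from h import *
grab("wrist","w3")
goto(.69,.012,.20)
E
```

```text
time: 6.5
ee_pos: [0.6902, -0.0795, 0.2514]
ee_rot: [[0.086, 0.996, -0.0], [0.996, -0.086, -0.0], [-0.0, -0.0, -1.0]]
force: [-0.4, 0.5, -2.6]
finger_gap: 0.533
t 6.55 pos [689.7 -79.9 251.3] yaw 85.05 tilt [-0.0002 -0.0001] | shift [ 3.66 -0.31  2.05] turn z 0.00
```

View pics/w3.png

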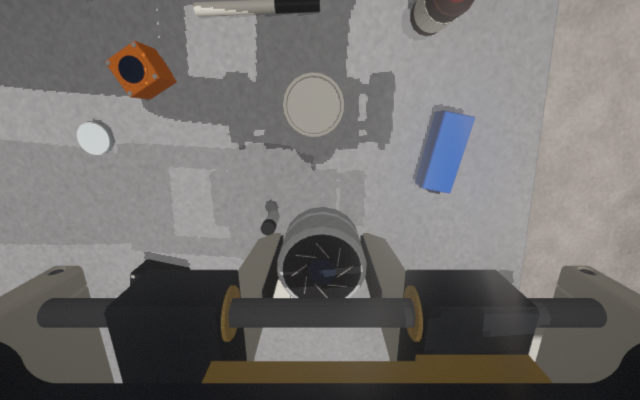

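```bash
python3 - <<'E'
from cups import *
cup("w3",314,104,36)
z=np.load("pics/w3.npz");W=cloud(z["d"],z["K"],z["E"])
w=W[200:300,270:375].reshape(-1,3);q=w[(w[:,2]>.187)&(w[:,2]<.205)];print("iris top",np.median(q,0),(q.min(0)+q.max(0))/2,q.min(0),q.max(0))
import cv2
p=z["p"];cv2.imwrite("pics/w3c.png",cv2.resize(p[60:150,270:360,::-1],None,fx=5,fy=5))
E
```

```text
w3 (314, 104) 126.0 rect [array([690.2,  11.5]), array([65.6, 66.2]), np.float64(85.1)] circ [array([690.2,  11.8]), np.float64(33.6)] ell [array([690.3,  11.7]), array([65.7, 65.9]), np.float64(35.8)]
iris top [ 0.69211089 -0.07492061  0.19835324] [ 0.69273713 -0.07800069  0.19598667] [ 0.66308568 -0.10069986  0.18700291] [ 0.72238857 -0.05530153  0.20497043]
```

View pics/w3c.png

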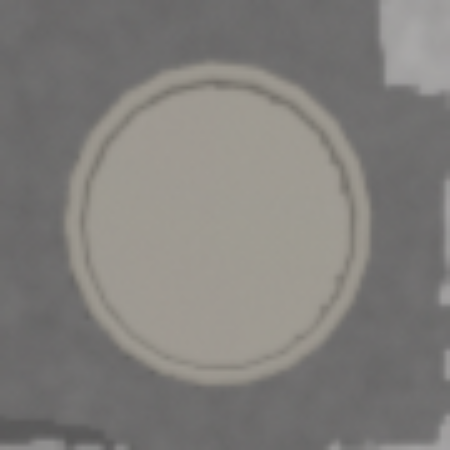

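```bash
python3 -m jog '0.5 0 0 0 0 0; 1.3 -0.1 0.3 0 0 0; 2.2 -0.2 0.8 0 0 0; 3 -0.25 1.6 0 0 0; 3.5 -0.29 2.6 0 0 0; 3.65 -0.3 3.6 0 0 0; 3.65 -0.3 4.5 0 0 0; 3.65 -0.3 5.2 0 0 0; 3.65 -0.3 5.6 0 0 0; 3.65 -0.3 5.85 0 0 0; 3.65 -0.3 5.9 0 0 0; 3.65 -0.3 5.9 0 0 0'; python3 -c "
from h import *
goto(.6902,.0117,.0945)"
```

```text
time: 8.05
ee_pos: [0.6907, 0.0118, 0.1041]
ee_rot: [[0.087, 0.996, 0.001], [0.996, -0.087, 0.0], [0.0, 0.001, -1.0]]
force: [-0.5, 0.1, -1.6]
finger_gap: 0.536
t 8.05 pos [690.7  11.8 104.1] yaw 85.03 tilt [0.0008 0.    ] | shift [-0.   -0.02  0.38] turn z 0.00
```

```bash
python3 -m jog '0 -0.02 0.15 0 0 0; 0 -0.02 0.27 0 0 0; 0 -0.02 0.34 0 0 0; 0 -0.02 0.37 0 0 0; 0 -0.02 0.39 0 0 0; 0 -0.02 0.4 0 0 0; 0 -0.02 0.4 0 0 0'
```

```text
time: 8.93
ee_pos: [0.69, 0.0119, 0.094]
ee_rot: [[0.086, 0.996, 0.0], [0.996, -0.086, 0.0], [0.0, 0.0, -1.0]]
force: [-4.4, -0.0, 5.7]
finger_gap: 0.533
```

```bash
python3 -m jog '0 0 0 0 0 0; 0 0 0 0 0 0; 0 0 0 0 0 0; 0 0 0 0 0 0' 0.6 && python3 -m jog '0 0 -0.3 0 0 0; 0 0 -0.8 0 0 0; 0 0 -1.6 0 0 0; 0 0 -2.8 0 0 0; 0 0 -4 0 0 0; 0 0 -5.2 0 0 0; 0 0 -6 0 0 0;  0 0 -6.2 0 0 0; 0 0 -6.2 0 0 0' 1; python3 - <<'E'
from h import *
grab("wrist","w4")
goto(.47,-.196,.25,72)
E
```

```text
time: 9.43
ee_pos: [0.6901, 0.0118, 0.0935]
ee_rot: [[0.087, 0.996, 0.0], [0.996, -0.087, -0.0], [0.0, 0.0, -1.0]]
force: [-0.3, -1.1, 0.9]
finger_gap: 0.795
time: 10.55
ee_pos: [0.6899, 0.0119, 0.248]
ee_rot: [[0.086, 0.996, -0.0], [0.996, -0.086, -0.0], [-0.0, -0.0, -1.0]]
force: [-0.2, -0.2, 0.4]
finger_gap: 1.0
t 10.60 pos [689.8  11.8 247.4] yaw 85.04 tilt [-0.0013 -0.    ] | shift [-9.04 -8.04 -0.09] turn z 2.17
```

View pics/w4.png

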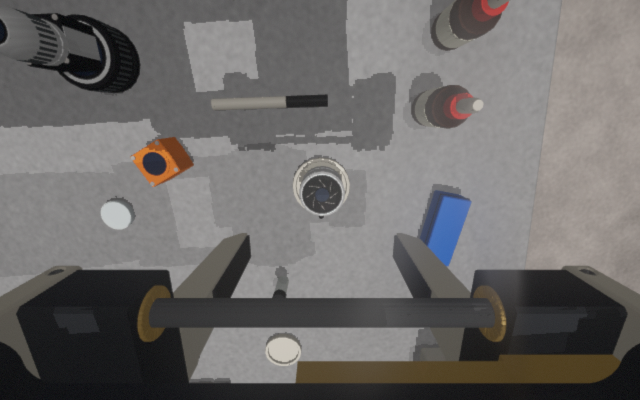

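```bash
python3 -c "
from h import *
goto(.475,.168,.27)"
```

```text
t 10.60 pos [689.8  11.8 247.4] yaw 85.04 tilt [-0.0013 -0.    ] | shift [ 5.48 -9.1  -0.89] turn z 0.00
```

```bash
python3 -m jog '0.3 -0.5 -0.2 0 0 0; 1 -1.6 -0.5 0 0 0; 1.9 -3.1 -0.8 0 0 0; 2.8 -4.7 -0.9 0 0 0; 3.7 -6.2 -0.9 0 0 0; 4.6 -7.6 -0.9 0 0 0; 5.2 -8.6 -0.9 0 0 0; 5.48 -9.1 -0.9 0 0 0; 5.48 -9.1 -0.9 0 0 0; 5.48 -9.1 -0.9 0 0 0'; python3 - <<'E'
from h import *
p,d,K,E=grab("wrist","w5")
goto(.475,.168,.162)
W=cloud(d,K,E);w=W[100:300,240:400].reshape(-1,3)
for lo,hi in[(.105,.118),(.09,.103),(.066,.077),(.03,.042)]:
    q=w[(w[:,2]>lo)&(w[:,2]<hi)];print(lo,len(q),q.min(0),q.max(0),(q.min(0)+q.max(0))/2)
    print(cv2.minAreaRect((q[:,:2]*1000).astype(np.float32)))
E
```

```text
time: 11.85
ee_pos: [0.4757, 0.1677, 0.2709]
ee_rot: [[0.087, 0.996, -0.0], [0.996, -0.087, -0.0], [-0.0, -0.0, -1.0]]
force: [-0.1, -0.1, 0.6]
finger_gap: 0.999
t 11.90 pos [475.8 167.6 270.8] yaw 85.00 tilt [-0.0002 -0.0003] | shift [ 0.02 -0.03  4.35] turn z 0.00
0.105 767 [0.46379262 0.15299071 0.10501806] [0.49352571 0.18333367 0.11506461] [0.47865916 0.16816219 0.11004133]
((479.0409851074219, 168.24554443359375), (29.40367889404297, 29.488853454589844), 41.94002151489258)
0.09 190 [0.46197146 0.15172648 0.09019572] [0.49602763 0.1852692  0.10299595] [0.47899954 0.16849784 0.09659583]
((479.1038513183594, 168.39830017089844), (33.454288482666016, 33.90367126464844), 30.44732666015625)
0.066 498 [0.45529665 0.15345817 0.0660001 ] [0.49469902 0.19056289 0.07649262] [0.47499783 0.17201053 0.07124636]
((474.9351806640625, 171.19558715820312), (37.313655853271484, 38.968589782714844), 87.12494659423828)
0.03 1724 [0.44409227 0.03544257 0.0300263 ] [0.54343066 0.20135373 0.04192858] [0.49376146 0.11839815 0.03597744]
((496.702392578125, 120.45578002929688), (64.80404663085938, 168.34532165527344), 22.306900024414062)
```

View pics/w5.png

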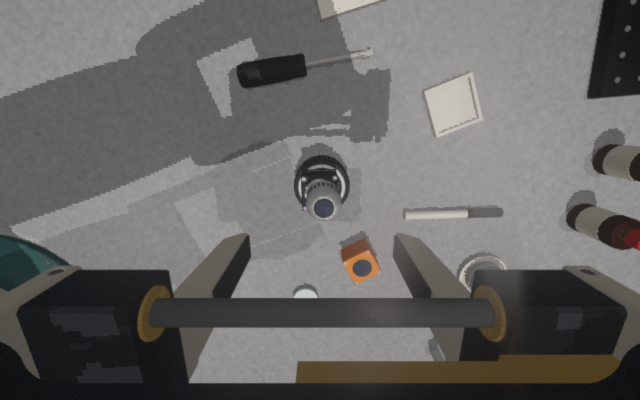

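```bash
python3 -m jog '0.04 0.12 0.4 0 0 0; 0.04 0.12 1.2 0 0 0; 0.04 0.12 2.1 0 0 0; 0.04 0.12 2.9 0 0 0; 0.04 0.12 3.6 0 0 0; 0.04 0.12 4.1 0 0 0; 0.04 0.12 4.3 0 0 0; 0.04 0.12 4.35 0 0 0; 0.04 0.12 4.35 0 0 0' 0.2 && python3 -m jog '0 0 0 0 0 0; 0 0 0 0 0 0; 0 0 0 0 0 0; 0 0 0 0 0 0; 0 0 0 0 0 0' -1; python3 -c "
from h import *
goto(.615,-.2267,.25)"
```

```text
time: 13.02
ee_pos: [0.4785, 0.1688, 0.1628]
ee_rot: [[0.086, 0.996, 0.001], [0.996, -0.086, 0.0], [0.0, 0.001, -1.0]]
force: [-0.3, 0.3, 0.7]
finger_gap: 0.6
time: 13.65
ee_pos: [0.4784, 0.1688, 0.1624]
ee_rot: [[0.086, 0.996, 0.0], [0.996, -0.086, 0.0], [0.0, 0.0, -1.0]]
force: [0.3, -0.5, 1.1]
finger_gap: 0.359
t 13.65 pos [478.4 168.8 162.4] yaw 85.04 tilt [0.0003 0.0001] | shift [-15.29   6.81  -3.5 ] turn z 0.00
```

```bash
python3 -m jog '0 0 -0.3 0 0 0; 0 0 -1 0 0 0; -0.5 0.2 -2 0 0 0; -1.7 0.7 -3 0 0 0; -3.4 1.5 -3.5 0 0 0; -5.2 2.3 -3.5 0 0 0; -7.1 3.2 -3.5 0 0 0; -9 4 -3.5 0 0 0; -10.9 4.9 -3.5 0 0 0; -12.7 5.7 -3.5 0 0 0; -14.2 6.3 -3.5 0 0 0; -15.29 6.81 -3.5 0 0 0' && python3 -m jog '0 0 0.2 0 0 0; 0 0 0.2 0 0 0'; python3 - <<'E'
from h import *
p,d,K,E=grab("wrist","w6")
goto(.615,-.2267,.105)
E
```

```text
time: 15.15
ee_pos: [0.6151, -0.2286, 0.2509]
ee_rot: [[0.087, 0.996, 0.001], [0.996, -0.087, -0.0], [-0.0, 0.001, -1.0]]
force: [-0.8, -0.5, -1.0]
finger_gap: 0.36
time: 15.4
ee_pos: [0.6146, -0.2263, 0.2448]
ee_rot: [[0.087, 0.996, -0.0], [0.996, -0.087, 0.0], [0.0, -0.001, -1.0]]
force: [-0.2, 0.3, -0.9]
finger_gap: 0.358
t 15.45 pos [ 614.7 -226.   245.1] yaw 85.07 tilt [-0.0001  0.0003] | shift [-0.03  0.02  5.6 ] turn z 0.00
```

View pics/w6.png

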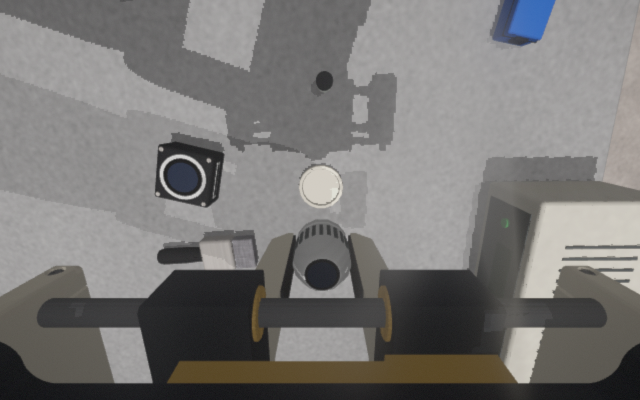

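```bash
python3 - <<'E'
from h import *
from cups import cup
z=np.load("pics/w6.npz");W=cloud(z["d"],z["K"],z["E"]);w=W[150:260,470:640].reshape(-1,3)
q=w[w[:,2]>.04];print("box",np.nanmin(q,0),np.nanmax(q,0))
cup("w6",321,186,26)
w=W[130:220,140:235].reshape(-1,3);q=w[(w[:,2]>.031)&(w[:,2]<.041)];print("block",cv2.minAreaRect((q[:,:2]*1000).astype(np.float32)))
E
```

```text
box [ 0.80210354 -0.31913257  0.04002764] [ 0.93747318 -0.23596057  0.09305451]
w6 (321, 186) 172.0 rect [array([ 614.9, -226.7]), array([49.8, 49.6]), np.float64(11.8)] circ [array([ 615.1, -226.9]), np.float64(25.6)] ell [array([ 614.9, -226.7]), array([49.3, 49.6]), np.float64(111.2)]
block ((471.78594970703125, -195.827880859375), (58.44087219238281, 58.415218353271484), 72.00769805908203)
```

```bash
python3 -m jog '-0.03 0.02 0.5 0 0 0; -0.03 0.02 1.4 0 0 0; -0.03 0.02 2.6 0 0 0; -0.03 0.02 3.8 0 0 0; -0.03 0.02 4.7 0 0 0; -0.03 0.02 5.3 0 0 0; -0.03 0.02 5.55 0 0 0; -0.03 0.02 5.6 0 0 0; -0.03 0.02 5.6 0 0 0'; python3 -c "
from h import *
goto(.615,-.2268,.0944)"
```

```text
time: 16.58
ee_pos: [0.6156, -0.2277, 0.1056]
ee_rot: [[0.086, 0.996, 0.001], [0.996, -0.086, -0.0], [-0.0, 0.001, -1.0]]
force: [0.8, 0.6, -0.5]
finger_gap: 0.36
t 16.57 pos [ 615.6 -227.7  105.6] yaw 85.04 tilt [ 0.0011 -0.0004] | shift [ 0.03 -0.03  0.45] turn z 0.00
```

```bash
python3 -m jog '0.02 -0.02 0.15 0 0 0; 0.02 -0.02 0.28 0 0 0; 0.02 -0.02 0.36 0 0 0; 0.02 -0.02 0.4 0 0 0; 0.02 -0.02 0.42 0 0 0; 0.02 -0.02 0.43 0 0 0; 0.02 -0.02 0.43 0 0 0'
```

```text
time: 17.45
ee_pos: [0.6148, -0.227, 0.0944]
ee_rot: [[0.087, 0.996, 0.0], [0.996, -0.087, -0.0], [-0.0, 0.0, -1.0]]
force: [-3.7, 2.3, 5.2]
finger_gap: 0.363
```

```bash
python3 -m jog '0 0 0 0 0 0; 0 0 0 0 0 0; 0 0 0 0 0 0; 0 0 0 0 0 0' 0.3 && python3 -m jog '0 0 -0.3 0 0 0; 0 0 -0.8 0 0 0; 0 0 -1.6 0 0 0; 0 0 -2.8 0 0 0; 0 0 -4 0 0 0; 0 0 -5.2 0 0 0; 0 0 -6 0 0 0;  0 0 -6.2 0 0 0; 0 0 -6.2 0 0 0' 1; python3 - <<'E'
from h import *
grab("wrist","w7")
goto(.4715,-.196,.25,72)
E
```

```text
time: 17.95
ee_pos: [0.6148, -0.227, 0.0939]
ee_rot: [[0.086, 0.996, 0.0], [0.996, -0.086, -0.0], [-0.0, 0.0, -1.0]]
force: [0.5, 0.8, 0.3]
finger_gap: 0.646
time: 19.08
ee_pos: [0.6147, -0.227, 0.2486]
ee_rot: [[0.086, 0.996, -0.0], [0.996, -0.086, 0.0], [0.0, -0.0, -1.0]]
force: [0.2, 0.3, 0.1]
finger_gap: 0.999
t 19.12 pos [ 614.6 -226.9  248. ] yaw 85.04 tilt [-0.0011  0.0005] | shift [ 0.74 -5.81 -0.07] turn z 2.17
```

View pics/w7.png

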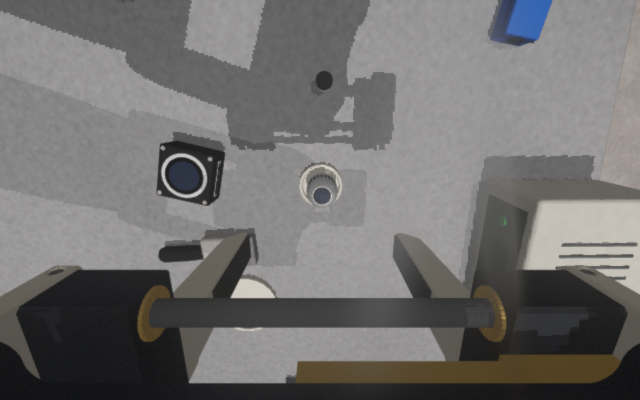

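```bash
python3 -m jog '0.1 -0.5 0 0 0 0.3; 0.3 -1.6 0 0 0 1; 0.5 -3 0 0 0 1.6; 0.6 -4.4 0.2 0 0 2.1; 0.7 -5.4 0.6 0 0 2.17; 0.74 -5.81 1.2 0 0 2.17; 0.74 -5.81 2 0 0 2.17; 0.74 -5.81 2.5 0 0 2.17; 0.74 -5.81 2.6 0 0 2.17; 0.74 -5.81 2.6 0 0 2.17'; python3 - <<'E'
from h import *
p,d,K,E=grab("wrist","w8")
goto(.4716,-.1959,.090,72)
W=cloud(d,K,E);w=W[120:300,230:410].reshape(-1,3)
q=w[(w[:,2]>.031)&(w[:,2]<.041)];print("block",cv2.minAreaRect((q[:,:2]*1000).astype(np.float32)))
E
```

```text
time: 20.38
ee_pos: [0.472, -0.1961, 0.184]
ee_rot: [[0.309, 0.951, -0.0], [0.951, -0.309, 0.0], [0.0, -0.0, -1.0]]
force: [0.2, 0.0, -0.2]
finger_gap: 1.0
t 20.43 pos [ 472.1 -196.1  184.3] yaw 72.02 tilt [ 0.0002 -0.0001] | shift [ 0.   -0.02  3.77] turn z 0.00
block ((471.5340270996094, -195.60653686523438), (58.03596496582031, 58.180015563964844), 71.19017028808594)
```

View pics/w8.png

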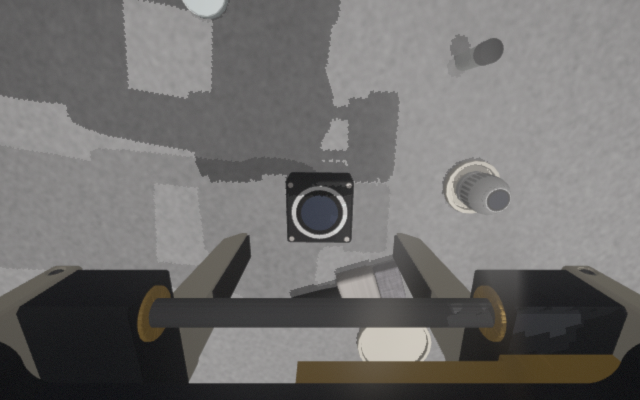

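```bash
cat >> h.py <<'E'
def foot(tag,x,y,yaw,zmin=.01,hy=(.04,.07),hx=.016):
    z=np.load(f"pics/{tag}.npz");W=cloud(z["d"],z["K"],z["E"]).reshape(-1,3);W=W[np.isfinite(W[:,0])]
    a=np.radians(yaw);d=W[:,:2]-[x,y];tx=d@[np.cos(a),np.sin(a)];ty=d@[np.sin(a),-np.cos(a)]
    m=(abs(tx)<hx)&(abs(ty)>hy[0])&(abs(ty)<hy[1])&(W[:,2]>zmin)&(W[:,2]<.09);print("foot",m.sum(),np.c_[tx,ty,W[:,2]][m][::max(1,m.sum()//6)].round(3).tolist())
E
python3 -c "
from h import *
foot('w7',.4716,-.1959,72);foot('w6',.4716,-.1959,72)"
```

```text
foot 0 []
foot 0 []
```

```bash
python3 -m jog '0 -0.02 0.4 0 0 0; 0 -0.02 1 0 0 0; 0 -0.02 1.8 0 0 0; 0 -0.02 2.6 0 0 0; 0 -0.02 3.2 0 0 0; 0 -0.02 3.6 0 0 0; 0 -0.02 3.75 0 0 0; 0 -0.02 3.77 0 0 0; 0 -0.02 3.77 0 0 0' && python3 -m jog '0 0 0 0 0 0; 0 0 0 0 0 0; 0 0 0 0 0 0; 0 0 0 0 0 0; 0 0 0 0 0 0' -1; python3 -c "
from h import *
goto(.522,.392,.25,101.2)"
```

```text
time: 21.55
ee_pos: [0.4715, -0.196, 0.0903]
ee_rot: [[0.309, 0.951, 0.001], [0.951, -0.309, -0.0], [-0.0, 0.001, -1.0]]
force: [-0.1, -0.3, -0.2]
finger_gap: 1.003
time: 22.18
ee_pos: [0.4712, -0.1959, 0.0898]
ee_rot: [[0.309, 0.951, -0.0], [0.951, -0.309, 0.0], [-0.0, -0.0, -1.0]]
force: [-1.5, 0.0, 1.3]
finger_gap: 0.622
t 22.18 pos [ 471.2 -195.9   89.8] yaw 72.02 tilt [-0.0002  0.0001] | shift [22.99 -5.33 -6.41] turn z -4.86
```

```bash
python3 -c "
from h import *
goto(.513,.29,.25,101.2)"; python3 -m jog '0 0 -0.2 0 0 0; 0 0 -0.7 0 0 0; 0 0 -1.5 0 0 0; 0.4 0 -2.6 0 0 0; 1.2 -0.2 -3.7 0 0 0; 2.5 -0.5 -4.8 0 0 0; 4.2 -0.9 -5.7 0 0 -0.3; 6 -1.3 -6.3 0 0 -0.8; 7.9 -1.7 -6.4 0 0 -1.4; 9.8 -2.1 -6.4 0 0 -2; 11.7 -2.6 -6.4 0 0 -2.7; 13.6 -3 -6.4 0 0 -3.4'; python3 -c "
from h import *
goto(.513,.29,.25,101.2)"
```

```text
t 22.18 pos [ 471.2 -195.9   89.8] yaw 72.02 tilt [-0.0002  0.0001] | shift [19.   -4.41 -6.41] turn z -4.86
time: 23.68
ee_pos: [0.5046, 0.1524, 0.2515]
ee_rot: [[-0.045, 0.999, 0.002], [0.999, 0.045, 0.0], [0.0, 0.002, -1.0]]
force: [0.8, -0.9, -3.0]
finger_gap: 0.625
t 23.68 pos [504.6 152.4 251.5] yaw 92.57 tilt [0.0017 0.0004] | shift [5.49 0.58 0.06] turn z -1.44
```

```bash
python3 -m jog '1.5 0.15 0 0 0 -0.5; 3 0.3 0 0 0 -0.9; 4.2 0.4 0 0 0 -1.2; 4.9 0.5 0 0 0 -1.4; 5.1 0.5 0 0 0 -1.4; 5.1 0.5 0 0 0 -1.4'; python3 - <<'E'
from h import *
grab("wrist","w9")
goto(.522,.392,.25,101.2)
E
```

```text
time: 24.42
ee_pos: [0.512, 0.2781, 0.25]
ee_rot: [[-0.187, 0.982, 0.0], [0.982, 0.187, -0.0], [-0.0, 0.0, -1.0]]
force: [-0.1, -0.2, -3.7]
finger_gap: 0.621
t 24.48 pos [512.  277.9 250. ] yaw 100.77 tilt [ 0.0001 -0.0002] | shift [ 4.41  1.24 -0.  ] turn z -0.07
```

View pics/w9.png

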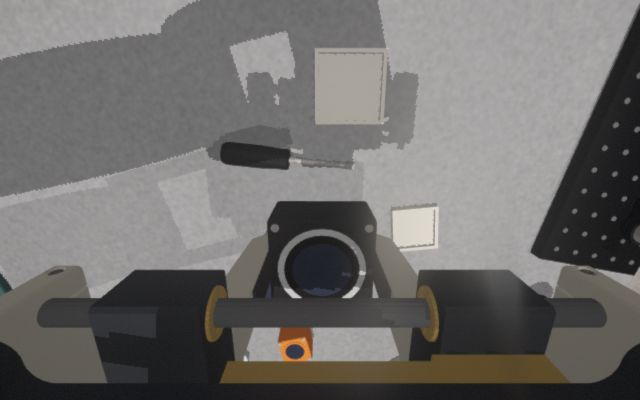

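```bash
python3 - <<'E'
from cups import *
cup("w9",350,86,44);cup("w9",414,228,32)
z=np.load("pics/w9.npz");p=z["p"]
cv2.imwrite("pics/w9c.png",cv2.resize(p[40:135,300:400,::-1],None,fx=5,fy=5))
g=p.min(2);print(g[86,305:400])
W=cloud(z["d"],z["K"],z["E"]);w=W[190:300,260:385].reshape(-1,3);q=w[(w[:,2]>.185)&(w[:,2]<.21)];print("blk",cv2.minAreaRect((q[:,:2]*1000).astype(np.float32)))
foot("w9",.522,.392,101.2)
E
```

```text
w9 (350, 86) 136.0 rect [array([526.2, 394.4]), array([83. , 81.9]), np.float64(10.4)] circ [array([524.8, 395.1]), np.float64(56.7)] ell [array([524.7, 393.1]), array([89.5, 94.3]), np.float64(154.3)]
w9 (414, 228) 178.0 rect [array([638.9, 244.5]), array([56.4, 56.3]), np.float64(16.6)] circ [array([639. , 244.4]), np.float64(38.9)] ell [array([638.1, 246.7]), array([58.8, 63. ]), np.float64(51.9)]
[117 117 115 113 113 115 116 115 101 110 151 156 156 155 154 155 155 156
 155 155 155 155 156 155 155 156 155 155 155 155 156 155 156 157 156 156
 156 156 156 157 156 156 156 155 156 156 156 157 156 156 156 156 156 156
 157 157 156 156 157 157 156 156 157 157 157 156 156 155 155 154 156 156
 156 156 154 145 124 151 155 154 143 122 120 120 121 122 121 120 119 119
 118 118 120 120 121]
blk ((512.6156616210938, 283.51409912109375), (71.13029479980469, 48.80302047729492), 11.924427032470703)
foot 0 []
```

View pics/w9c.png

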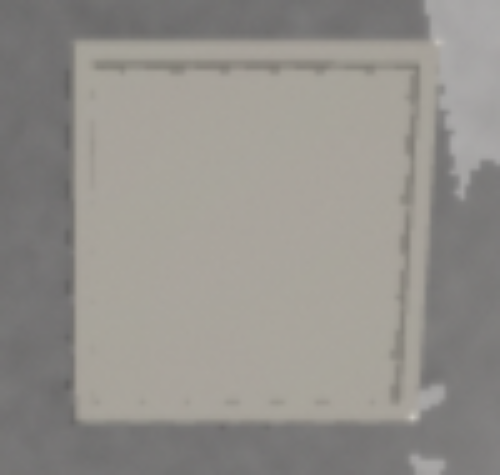

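```bash
python3 - <<'E'
from h import *
z=np.load("pics/w9.npz");K,E=z["K"],z["E"]
c=np.array([(77,42),(438,42),(414,420),(77,420)])/5+[300,40]-.4
X=pix2plane(c,K,E,.008)[:,:2]*1000;print(X.round(1),X.mean(0))
e=np.diff(np.r_[X,X[:1]],axis=0);print(np.hypot(*e.T),np.degrees(np.arctan2(e[:,1],e[:,0])))
goto(.522,.3925,.25,101)
E
```

```text
[[479.1 421.2]
 [552.6 435.2]
 [566.6 360.9]
 [492.7 346.8]] [522.74796076 391.02358444]
[74.87719404 75.65909671 75.17015706 75.65260566] [  10.80764046  -79.35621554 -169.19837816  100.42189139]
t 24.48 pos [512.  277.9 250. ] yaw 100.77 tilt [ 0.0001 -0.0002] | shift [ 4.43  1.25 -0.  ] turn z -0.04
```

```bash
python3 -m jog '0.5 0.1 0 0 0 0; 1.5 0.4 0.2 0 0 0; 2.6 0.7 0.6 0 0 0; 3.5 1 1.3 0 0 0; 4.1 1.2 2.2 0 0 0; 4.38 1.26 3.2 0 0 0; 4.38 1.26 4.2 0 0 0; 4.38 1.26 5 0 0 0; 4.38 1.26 5.5 0 0 0; 4.38 1.26 5.8 0 0 0; 4.38 1.26 5.85 0 0 0; 4.38 1.26 5.85 0 0 0'; python3 -c "
from h import *
goto(.5225,.3915,.0938,100.8)"
```

```text
time: 25.98
ee_pos: [0.5226, 0.3922, 0.1042]
ee_rot: [[-0.188, 0.982, 0.001], [0.982, 0.188, 0.001], [0.0, 0.001, -1.0]]
force: [0.4, -0.2, -3.1]
finger_gap: 0.622
t 25.98 pos [522.6 392.2 104.2] yaw 100.81 tilt [0.0007 0.0005] | shift [-0.03 -0.01  0.41] turn z 0.00
```

```bash
python3 -m jog '-0.02 -0.01 0.14 0 0 0; -0.02 -0.01 0.26 0 0 0; -0.02 -0.01 0.34 0 0 0; -0.02 -0.01 0.38 0 0 0; -0.02 -0.01 0.4 0 0 0; -0.02 -0.01 0.41 0 0 0; -0.02 -0.01 0.41 0 0 0'
```

```text
time: 26.85
ee_pos: [0.5222, 0.3915, 0.0938]
ee_rot: [[-0.188, 0.982, 0.0], [0.982, 0.188, 0.0], [0.0, 0.0, -1.0]]
force: [-3.8, -3.6, 5.9]
finger_gap: 0.619
```

```bash
python3 -m jog '0 0 0 0 0 0; 0 0 0 0 0 0; 0 0 0 0 0 0; 0 0 0 0 0 0' 0.8 && python3 -m jog '0 0 -0.3 0 0 0; 0 0 -0.8 0 0 0; 0 0 -1.6 0 0 0; 0 0 -2.8 0 0 0; 0 0 -4 0 0 0; 0 0 -5.2 0 0 0; 0 0 -6 0 0 0;  0 0 -6.2 0 0 0; 0 0 -6.2 0 0 0' 1; python3 - <<'E'
from h import *
grab("wrist","w10")
goto(.475,.1715,.23,87)
E
```

```text
time: 27.35
ee_pos: [0.5222, 0.3915, 0.0932]
ee_rot: [[-0.188, 0.982, 0.0], [0.982, 0.188, 0.0], [0.0, 0.0, -1.0]]
force: [0.9, 0.3, 0.3]
finger_gap: 0.897
time: 28.48
ee_pos: [0.5221, 0.3914, 0.2478]
ee_rot: [[-0.188, 0.982, -0.0], [0.982, 0.188, -0.0], [-0.0, -0.0, -1.0]]
force: [0.1, 0.5, -0.1]
finger_gap: 1.004
t 28.52 pos [522.  391.4 247.2] yaw 100.82 tilt [-0.0011 -0.0007] | shift [-8.29 -3.5   0.7 ] turn z 2.30
```

View pics/w10.png

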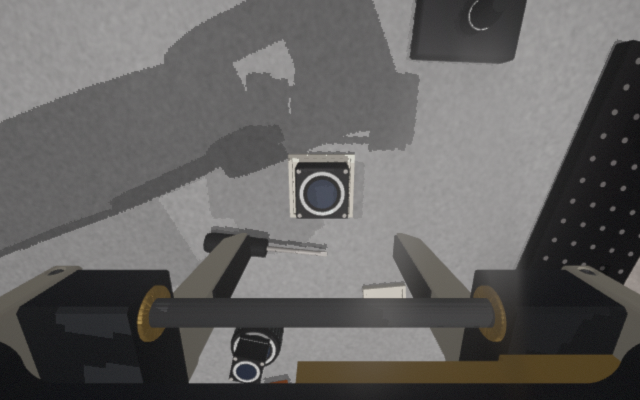

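```bash
python3 -m jog '-0.5 -0.2 0 0 0 0.3; -1.6 -0.7 0 0 0 0.8; -3.1 -1.3 0 0 0 1.4; -4.7 -2 0 0 0 2; -6.2 -2.6 0.1 0 0 2.3; -7.4 -3.1 0.3 0 0 2.3; -8.1 -3.4 0.6 0 0 2.3; -8.29 -3.5 0.7 0 0 2.3; -8.29 -3.5 0.7 0 0 2.3; -8.29 -3.5 0.7 0 0 2.3'; python3 - <<'E'
from h import *
p,d,K,E=grab("wrist","w11")
goto(.475,.1715,.126,87)
W=cloud(d,K,E);w=W[100:290,240:400].reshape(-1,3)
for lo,hi in[(.066,.078),(.031,.041)]:
    q=w[(w[:,2]>lo)&(w[:,2]<hi)&(np.hypot(w[:,0]-.475,w[:,1]-.17)<.05)];print(lo,len(q),(q.min(0)+q.max(0))/2,q.max(0)-q.min(0),cv2.minAreaRect((q[:,:2]*1000).astype(np.float32)))
E
```

```text
time: 29.78
ee_pos: [0.4753, 0.1722, 0.2308]
ee_rot: [[0.051, 0.999, -0.0], [0.999, -0.051, 0.0], [0.0, -0.0, -1.0]]
force: [0.2, 0.8, -0.2]
finger_gap: 1.0
t 29.82 pos [475.3 172.2 230.8] yaw 87.06 tilt [-0.      0.0001] | shift [-0.03 -0.01  4.19] turn z 0.01
0.066 1721 [0.47525968 0.17113206 0.07069144] [0.03962744 0.03936306 0.00918606] ((475.1600646972656, 171.2154998779297), (37.71562194824219, 38.85661697387695), 86.86836242675781)
0.031 1102 [0.47685464 0.16870827 0.03562294] [0.06521265 0.06467432 0.00924439] ((477.94036865234375, 169.5370330810547), (62.36756134033203, 65.05781555175781), 56.68000793457031)
```

View pics/w11.png

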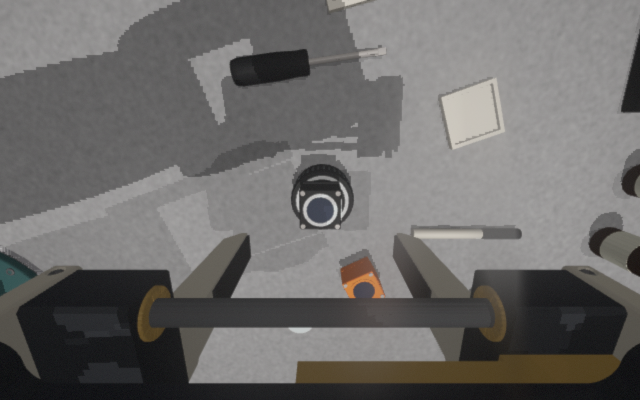

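```bash
python3 -m jog '-0.04 0 0.4 0 0 0; -0.04 0 1.2 0 0 0; -0.04 0 2.1 0 0 0; -0.04 0 2.9 0 0 0; -0.04 0 3.5 0 0 0; -0.04 0 4 0 0 0; -0.04 0 4.17 0 0 0; -0.04 0 4.19 0 0 0; -0.04 0 4.19 0 0 0' 0.3 && python3 -m jog '0 0 0 0 0 0; 0 0 0 0 0 0; 0 0 0 0 0 0; 0 0 0 0 0 0; 0 0 0 0 0 0' -1; python3 -c "
from h import *
from cups import cup
cup('w11',473,113,40)
goto(.6388,.2446,.2,106.4)
goto(.6188,.18,.22,106.4)"
```

```text
time: 30.95
ee_pos: [0.4753, 0.1706, 0.1266]
ee_rot: [[0.052, 0.999, 0.001], [0.999, -0.052, 0.0], [0.0, 0.001, -1.0]]
force: [0.2, -0.3, 0.1]
finger_gap: 0.653
time: 31.58
ee_pos: [0.4751, 0.1705, 0.1261]
ee_rot: [[0.052, 0.999, 0.0], [0.999, -0.052, 0.0], [0.0, 0.0, -1.0]]
force: [-0.7, -0.7, 2.1]
finger_gap: 0.406
w11 (473, 113) 167.0 rect [array([638.7, 244.8]), array([56.1, 56.2]), np.float64(16.8)] circ [array([638.9, 244.8]), np.float64(39.1)] ell [array([638.7, 244.9]), array([65.2, 65.3]), np.float64(150.8)]
t 31.57 pos [475.1 170.5 126.1] yaw 87.02 tilt [0.0001 0.0001] | shift [ 3.3   6.38 -2.95] turn z -3.23
t 31.57 pos [475.1 170.5 126.1] yaw 87.02 tilt [0.0001 0.0001] | shift [ 0.68  5.72 -3.75] turn z -3.23
```

```bash
python3 -c "
from h import *
foot('w11',.639,.244,106.7);foot('w9',.639,.244,106.7)"
python3 -m jog '0 0 -0.2 0 0 0; 0 0 -0.8 0 0 0; 0.1 0.2 -1.7 0 0 -0.2; 0.5 1 -2.5 0 0 -0.6; 1.1 2.2 -3 0 0 -1.2; 1.8 3.5 -3 0 0 -1.9; 2.5 4.8 -3 0 0 -2.5; 3 5.8 -3 0 0 -3; 3.25 6.3 -3 0 0 -3.28; 3.28 6.39 -3 0 0 -3.28; 3.28 6.39 -3 0 0 -3.28; 3.28 6.39 -3 0 0 -3.28'; python3 - <<'E'
from h import *
p,d,K,E=grab("wrist","w12")
goto(.639,.244,.0941,106.7)
E
```

```text
foot 0 []
foot 0 []
time: 33.08
ee_pos: [0.6384, 0.2439, 0.2014]
ee_rot: [[-0.287, 0.958, 0.0], [0.958, 0.287, 0.0], [0.0, 0.0, -1.0]]
force: [-0.6, 0.6, -0.9]
finger_gap: 0.407
t 33.12 pos [638.5 243.9 201.4] yaw 106.68 tilt [0.0003 0.0001] | shift [-0.    0.02  4.29] turn z -0.00
```

View pics/w12.png

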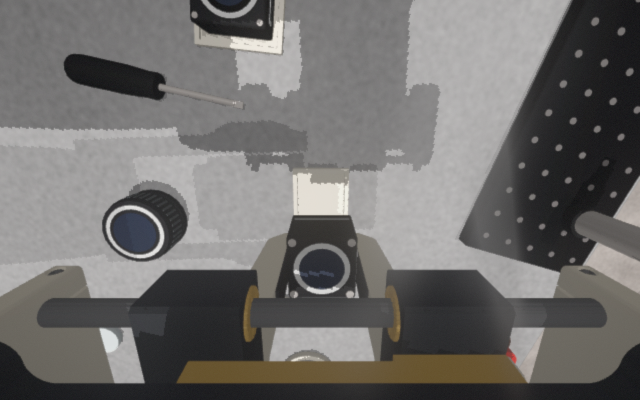

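```bash
python3 - <<'E'
from h import *
for tag in["w12","w11","w10"]:
    z=np.load(f"pics/{tag}.npz");W=cloud(z["d"],z["K"],z["E"])[:255].reshape(-1,3);W=W[np.isfinite(W[:,0])]
    a=np.radians(106.7);d=W[:,:2]-[.639,.244];tx=d@[np.cos(a),np.sin(a)];ty=d@[np.sin(a),-np.cos(a)]
    m=(abs(tx)<.06)&(ty>.06)&(ty<.16)&(W[:,2]>.05);print(m.sum(),np.c_[tx,ty,W[:,2]][m][::max(1,m.sum()//5)].round(3).tolist())
E
```

```text
0 []
0 []
0 []
```

```bash
python3 -m jog '0 0.02 0.4 0 0 0; 0 0.02 1 0 0 0; 0 0.02 1.8 0 0 0; 0 0.02 2.6 0 0 0; 0 0.02 3.3 0 0 0; 0 0.02 3.7 0 0 0; 0 0.02 3.87 0 0 0; 0 0.02 3.9 0 0 0; 0 0.02 3.9 0 0 0'; python3 -c "
from h import *
goto(.639,.244,.0941,106.7)"
```

```text
time: 34.25
ee_pos: [0.6396, 0.2443, 0.1041]
ee_rot: [[-0.287, 0.958, 0.001], [0.958, 0.287, 0.0], [0.0, 0.001, -1.0]]
force: [0.1, -0.3, -0.9]
finger_gap: 0.404
t 34.25 pos [639.6 244.3 104.1] yaw 106.70 tilt [0.0009 0.0003] | shift [-0.01 -0.03  0.4 ] turn z -0.00
```

```bash
python3 -m jog '0 -0.02 0.14 0 0 0; 0 -0.02 0.26 0 0 0; 0 -0.02 0.33 0 0 0; 0 -0.02 0.37 0 0 0; 0 -0.02 0.39 0 0 0; 0 -0.02 0.4 0 0 0; 0 -0.02 0.4 0 0 0'
```

```text
time: 35.12
ee_pos: [0.6389, 0.2441, 0.0942]
ee_rot: [[-0.287, 0.958, 0.0], [0.958, 0.287, -0.0], [-0.0, 0.0, -1.0]]
force: [-4.6, -2.0, 6.4]
finger_gap: 0.406
```

```bash
python3 -m jog '0 0 0 0 0 0; 0 0 0 0 0 0; 0 0 0 0 0 0; 0 0 0 0 0 0' 0.4 && python3 -m jog '0 0 -0.3 0 0 0; 0 0 -0.8 0 0 0; 0 0 -1.6 0 0 0; 0 0 -2.8 0 0 0; 0 0 -4 0 0 0; 0 0 -5.2 0 0 0; 0 0 -6 0 0 0;  0 0 -6.2 0 0 0; 0 0 -6.2 0 0 0' 1; python3 - <<'E'
from h import *
grab("wrist","w13")
goto(.4765,.169,.2,85)
E
```

```text
time: 35.62
ee_pos: [0.6389, 0.2441, 0.0934]
ee_rot: [[-0.287, 0.958, -0.0], [0.958, 0.287, -0.0], [-0.0, -0.0, -1.0]]
force: [0.5, 0.7, 0.3]
finger_gap: 0.694
time: 36.75
ee_pos: [0.6388, 0.2441, 0.2481]
ee_rot: [[-0.287, 0.958, -0.0], [0.958, 0.287, -0.0], [-0.0, -0.001, -1.0]]
force: [0.5, 0.5, 1.2]
finger_gap: 1.0
t 36.80 pos [638.7 244.  247.4] yaw 106.70 tilt [-0.0012 -0.0004] | shift [-1.01 -7.07  1.91] turn z 3.62
```

View pics/w13.png

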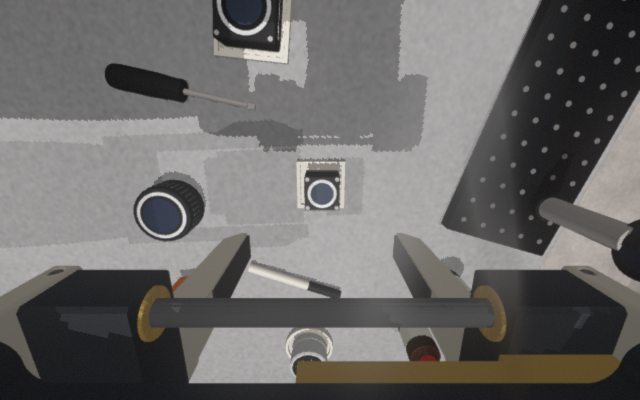

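```bash
python3 -m jog '-0.1 -0.5 0 0 0 0.4; -0.3 -1.6 0.1 0 0 1.2; -0.5 -3 0.4 0 0 2; -0.7 -4.5 0.8 0 0 2.8; -0.9 -5.9 1.3 0 0 3.4; -1 -6.8 1.7 0 0 3.6; -1 -7.07 1.9 0 0 3.62; -1 -7.07 1.9 0 0 3.62; -1 -7.07 1.9 0 0 3.62'; python3 - <<'E'
from h import *
p,d,K,E=grab("wrist","w14")
W=cloud(d,K,E);w=W[100:290,240:400].reshape(-1,3)
q=w[(w[:,2]>.031)&(w[:,2]<.041)&(np.hypot(w[:,0]-.475,w[:,1]-.17)<.05)];print((q.min(0)+q.max(0))/2,q.max(0)-q.min(0),cv2.minEnclosingCircle((q[:,:2]*1000).astype(np.float32)))
goto(.4765,.169,.09,85)
foot("w14",.4765,.169,85);foot("w13",.4765,.169,85)
E
```

```text
time: 37.92
ee_pos: [0.4775, 0.1697, 0.2012]
ee_rot: [[0.087, 0.996, 0.0], [0.996, -0.087, 0.0], [0.0, 0.0, -1.0]]
force: [0.2, 1.1, 0.2]
finger_gap: 0.998
[0.47688514 0.16831687 0.03546614] [0.06504574 0.06516007 0.00877019] ((477.30157470703125, 168.45899963378906), 33.070152282714844)
t 37.98 pos [477.4 169.7 201.1] yaw 85.00 tilt [0. 0.] | shift [-0.03 -0.04  4.45] turn z -0.00
foot 0 []
foot 0 []
```

View pics/w14.png

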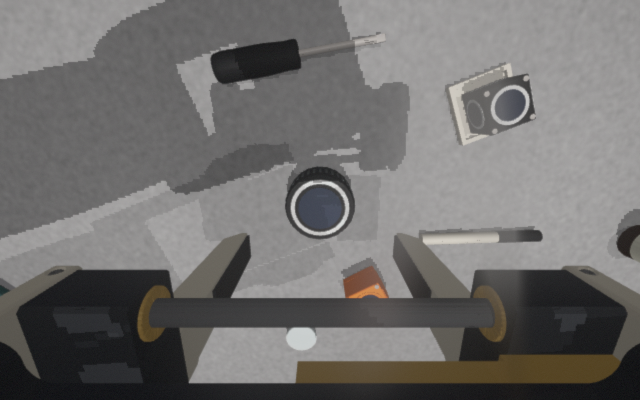

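```bash
python3 -m jog '-0.05 -0.01 0.4 0 0 0; -0.05 -0.01 1.2 0 0 0; -0.05 -0.01 2.1 0 0 0; -0.05 -0.01 3 0 0 0; -0.05 -0.01 3.7 0 0 0; -0.05 -0.01 4.2 0 0 0; -0.05 -0.01 4.4 0 0 0; -0.05 -0.01 4.44 0 0 0; -0.05 -0.01 4.44 0 0 0' && python3 -m jog '0 0 0 0 0 0; 0 0 0 0 0 0; 0 0 0 0 0 0; 0 0 0 0 0 0; 0 0 0 0 0 0' -1; python3 -c "
from h import *
goto(.4995,-.3835,.2,85)
goto(.4995,-.3835,.2,50)"
```

```text
time: 39.1
ee_pos: [0.4767, 0.1683, 0.0905]
ee_rot: [[0.087, 0.996, 0.001], [0.996, -0.087, 0.0], [0.0, 0.001, -1.0]]
force: [-0.3, -0.0, -0.5]
finger_gap: 1.001
time: 39.72
ee_pos: [0.4764, 0.1682, 0.0901]
ee_rot: [[0.088, 0.996, -0.0], [0.996, -0.088, 0.0], [0.0, -0.0, -1.0]]
force: [-1.4, -0.4, 3.7]
finger_gap: 0.705
t 39.73 pos [476.4 168.2  90.1] yaw 84.98 tilt [-0.0001  0.    ] | shift [-21.9    2.85  -4.4 ] turn z -0.00
t 39.73 pos [476.4 168.2  90.1] yaw 84.98 tilt [-0.0001  0.    ] | shift [-21.9    2.85  -4.4 ] turn z 5.83
```

```bash
python3 -c "
from h import *
goto(.4415,-.4525,.25,50)
foot('w7',.4995,-.3835,50);foot('w1',.4995,-.3835,50);foot('w6',.4995,-.3835,50)"; python3 -m jog '0 0 -0.2 0 0 0; 0 0 -0.8 0 0 0; 0 0 -1.8 0 0 0; -0.4 0 -3 0 0 0; -1.3 0.1 -4.2 0 0 0; -2.8 0.2 -5.3 0 0 0.3; -4.6 0.3 -6.1 0 0 0.8; -6.5 0.4 -6.4 0 0 1.3; -8.4 0.4 -6.4 0 0 1.8; -10.3 0.5 -6.4 0 0 2.3; -12.2 0.5 -6.4 0 0 2.8; -14.1 0.5 -6.4 0 0 3.3'; python3 -c "
from h import *
goto(.4415,-.4525,.25,50)"
```

```text
t 39.73 pos [476.4 168.2  90.1] yaw 84.98 tilt [-0.0001  0.    ] | shift [-24.85   0.78  -6.4 ] turn z 5.83
foot 0 []
foot 1 [[-0.001, -0.04, 0.01]]
foot 0 []
time: 41.22
ee_pos: [0.4575, -0.1856, 0.2511]
ee_rot: [[0.421, 0.907, 0.001], [0.907, -0.421, -0.0], [0.0, 0.001, -1.0]]
force: [0.7, 0.2, -2.3]
finger_gap: 0.706
t 41.23 pos [ 457.5 -185.6  251.1] yaw 65.08 tilt [ 0.001  -0.0004] | shift [-9.95  3.92  0.05] turn z 2.51
```

```bash
python3 -m jog '-1.7 0.7 0 0 0 0.5; -3.4 1.3 0 0 0 1; -5.1 2 0 0 0 1.5; -6.8 2.6 0 0 0 2; -8.3 3.2 0 0 0 2.4; -9.2 3.6 0 0 0 2.5; -9.6 3.7 0 0 0 2.5; -9.6 3.7 0 0 0 2.5; -9.6 3.7 0 0 0 2.5'; python3 - <<'E'
from h import *
grab("wrist","w15")
goto(.4995,-.3835,.105,50)
E
```

```text
time: 42.35
ee_pos: [0.4415, -0.4398, 0.2502]
ee_rot: [[0.64, 0.769, 0.0], [0.769, -0.64, 0.0], [0.0, 0.0, -1.0]]
force: [0.4, 0.1, -3.1]
finger_gap: 0.704
t 42.40 pos [ 441.5 -439.8  250.3] yaw 50.24 tilt [ 0.0003 -0.0001] | shift [3.22 0.34 5.81] turn z 0.04
```

View pics/w15.png

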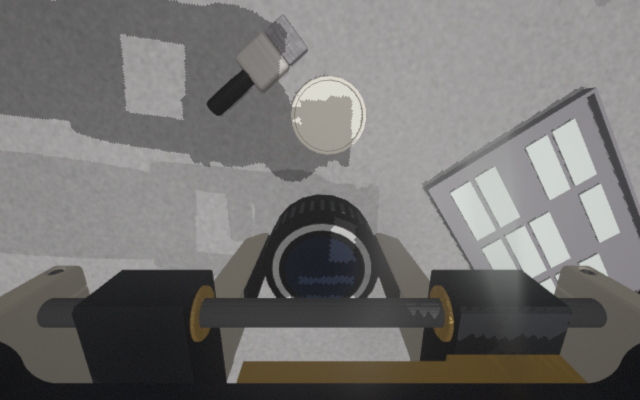

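```bash
python3 - <<'E'
from h import *
z=np.load("pics/w15.npz");p,K,E=z["p"],z["K"],z["E"]
cv2.imwrite("pics/w15c.png",cv2.resize(p[66:164,280:380,::-1],None,fx=6,fy=6,interpolation=cv2.INTER_CUBIC))
foot("w15",.4995,-.3835,50,zmin=.012,hy=(.045,.08),hx=.02)
# saturation/colour-based: cup is yellowish
b=p.astype(int);yel=b[...,0]-b[...,2];print(yel[114,285:375])
m=(yel[66:164,280:380]>np.percentile(yel,50)+4).astype(np.uint8)
print(yel[114,250:280])
E
```

```text
foot 0 []
[ 2  2  1  2  2  5 12 13 11 11 13 12 13 13 12 12 13 12 13 12 13 12 13 13
 13 12 13 14 13 12 12 13 12 13 12 12 13 12 12 13 13 13 13 12 13 12 13 13
 12 13 13 13 12 12 13 13 12 13 13 13 13 13 12 13 12 13 12 11 11 10  9 10
 10 10 10 10 12 12 14 13 13  7  3  1  2  2  3  2  3  2]
[1 1 0 1 1 1 1 0 2 0 1 0 1 1 1 2 1 1 1 2 2 2 2 2 2 2 1 1 0 1]
```

View pics/w15c.png

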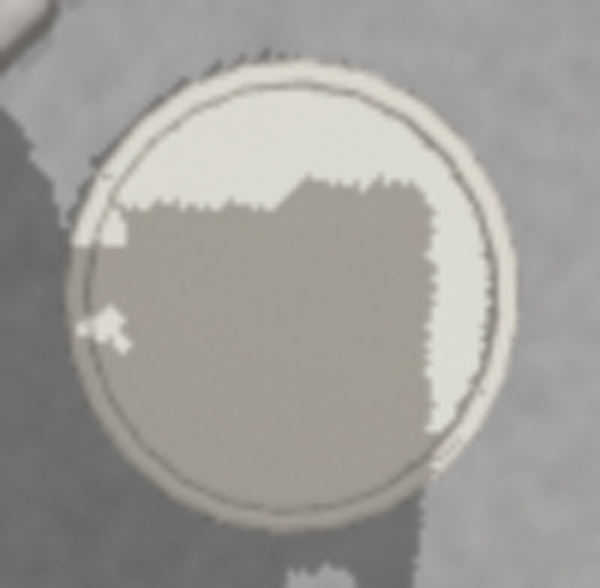

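Yellowness separates the cup cleanly.

```bash
python3 - <<'E'
from h import *
z=np.load("pics/w15.npz");p,K,E=z["p"],z["K"],z["E"]
b=p.astype(int);m=((b[...,0]-b[...,2])[60:170,280:380]>6).astype(np.uint8)
m=cv2.morphologyEx(m,cv2.MORPH_OPEN,np.ones((3,3)))
cs,_=cv2.findContours(m,cv2.RETR_EXTERNAL,cv2.CHAIN_APPROX_NONE);c=max(cs,key=cv2.contourArea)[:,0]+[280,60]
X=pix2plane(c,K,E,.008)[:,:2].astype(np.float32)*1000
print(cv2.fitEllipse(X),cv2.minEnclosingCircle(X))
W=cloud(z["d"],K,E);w=W[185:300,260:385].reshape(-1,3);q=w[(w[:,2]>.188)&(w[:,2]<.2)];print((q.min(0)+q.max(0))/2,np.ptp(q,axis=0))
goto(.4998,-.3832,.0941,50.2)
E
```

```text
((499.572998046875, -383.80548095703125), (82.78400421142578, 83.1321792602539), 157.1590576171875) ((499.63348388671875, -383.7290954589844), 42.13446807861328)
[ 0.44419423 -0.43849641  0.19397126] [0.06456541 0.06323122 0.01190708]
t 42.40 pos [ 441.5 -439.8  250.3] yaw 50.24 tilt [ 0.0003 -0.0001] | shift [3.23 0.34 6.25] turn z 0.01
```

```bash
python3 -m jog '0.4 0.05 0 0 0 0; 1.2 0.1 0.2 0 0 0; 2 0.2 0.6 0 0 0; 2.7 0.3 1.3 0 0 0; 3.1 0.35 2.2 0 0 0; 3.2 0.35 3.2 0 0 0; 3.2 0.35 4.2 0 0 0; 3.2 0.35 5 0 0 0; 3.2 0.35 5.5 0 0 0; 3.2 0.35 5.8 0 0 0; 3.2 0.35 5.85 0 0 0; 3.2 0.35 5.85 0 0 0'; python3 -c "
from h import *
goto(.4993,-.384,.0941)"
```

```text
time: 43.9
ee_pos: [0.4994, -0.3851, 0.1044]
ee_rot: [[0.64, 0.768, 0.001], [0.768, -0.64, -0.001], [0.0, 0.001, -1.0]]
force: [-0.2, 0.6, -2.4]
finger_gap: 0.704
t 43.90 pos [ 499.4 -385.1  104.4] yaw 50.18 tilt [ 0.0007 -0.0006] | shift [ 0.03 -0.03  0.41] turn z 0.00
```

```bash
python3 -m jog '0.02 -0.02 0.14 0 0 0; 0.02 -0.02 0.26 0 0 0; 0.02 -0.02 0.34 0 0 0; 0.02 -0.02 0.38 0 0 0; 0.02 -0.02 0.4 0 0 0; 0.02 -0.02 0.41 0 0 0; 0.02 -0.02 0.41 0 0 0'
```

```text
time: 44.78
ee_pos: [0.4991, -0.3842, 0.0941]
ee_rot: [[0.64, 0.768, -0.0], [0.768, -0.64, 0.0], [-0.0, -0.0, -1.0]]
force: [-4.0, 4.7, 5.3]
finger_gap: 0.707
```

```bash
python3 -m jog '0 0 0 0 0 0; 0 0 0 0 0 0; 0 0 0 0 0 0; 0 0 0 0 0 0; 0 0 0 0 0 0' 1 && python3 -m jog '0 0 -0.3 0 0 0; 0 0 -0.8 0 0 0; 0 0 -1.6 0 0 0; 0 0 -2.8 0 0 0; 0 0 -4 0 0 0; 0 0 -5.2 0 0 0; 0 0 -6 0 0 0;  0 0 -6.4 0 0 0; -1 0 -6.6 0 0 0; -2 0 -6.6 0 0 0; -3 0 -6.6 0 0 0; -3 0 -6.6 0 0 0' 1; python3 - <<'E'
from h import *
grab("wrist","w16");grab("top","t2");grab("scene","s2")
z=np.load("pics/t2.npz");W=cloud(z["d"],z["K"],z["E"])
for n,(x,y,r,h) in dict(iris=(.6902,.0117,.018,.040),lens=(.615,-.2267,.006,.044),slot=(.5225,.3915,.02,.04),cube=(.6388,.2447,.014,.04),hous=(.4996,-.3838,.025,.04)).items():
    m=(np.hypot(W[...,0]-x,W[...,1]-y)<r)&(W[...,2]>.02);q=W[m]
    A=np.c_[q[:,:2]-[x,y],np.ones(len(q))];c=np.linalg.lstsq(A,q[:,2],rcond=None)[0];print(n,len(q),"top z",np.median(q[:,2]).round(4),"expect",h,"slope",c[:2].round(3))
t=cv2.imread("pics/t2.png");cv2.imwrite("pics/t2c.png",cv2.convertScaleAbs(cv2.resize(t[130:280,140:500],None,fx=2.2,fy=2.2,interpolation=cv2.INTER_CUBIC),alpha=1.6))
E
```

```text
time: 45.4
ee_pos: [0.4991, -0.3842, 0.0935]
ee_rot: [[0.64, 0.768, -0.0], [0.768, -0.64, -0.0], [-0.0, -0.0, -1.0]]
force: [0.0, 0.1, 0.6]
finger_gap: 0.999
time: 46.9
ee_pos: [0.4502, -0.4426, 0.2578]
ee_rot: [[0.642, 0.767, -0.001], [0.767, -0.642, 0.001], [0.0, -0.001, -1.0]]
force: [0.1, 1.3, -0.6]
finger_gap: 1.001
iris 138 top z 0.0403 expect 0.04 slope [0.017 0.041]
lens 16 top z 0.0443 expect 0.044 slope [ 0.165 -0.071]
slot 197 top z 0.0406 expect 0.04 slope [-0.004  0.001]
cube 88 top z 0.04 expect 0.04 slope [ 0.014 -0.008]
hous 1104 top z 0.4987 expect 0.04 slope [-5.701 -4.849]
```

View pics/t2c.png

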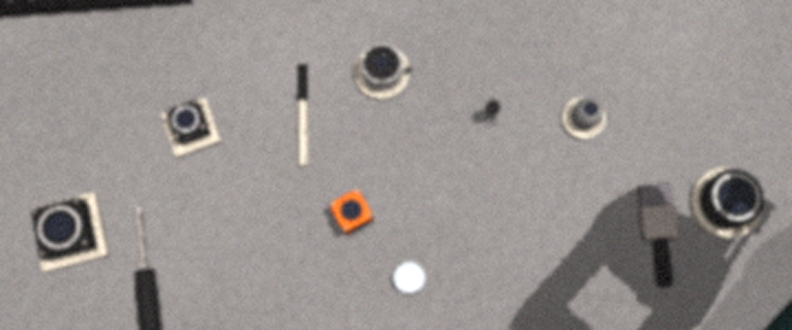

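View pics/w16.png

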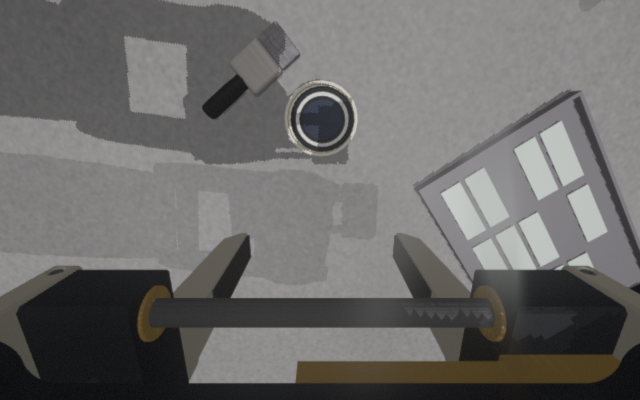

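View pics/s2.png

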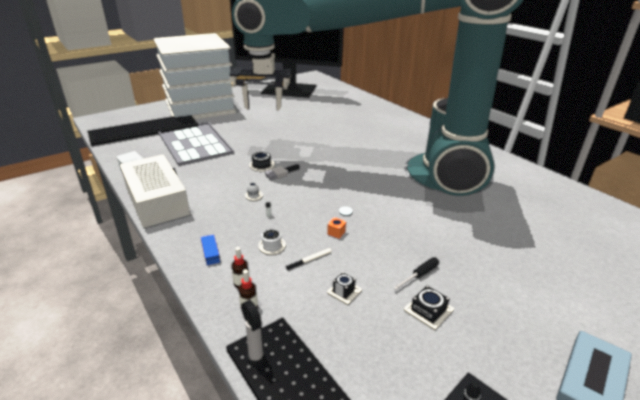

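```bash
python3 - <<'E'
from h import *
z=np.load("pics/w16.npz");W=cloud(z["d"],z["K"],z["E"])
m=(np.hypot(W[...,0]-.4996,W[...,1]+.3838)<.025)&(W[...,2]>.02)&(W[...,2]<.1);q=W[m]
print(np.median(q[:,2]),np.linalg.lstsq(np.c_[q[:,:2]-[.4996,-.3838],np.ones(len(q))],q[:,2],rcond=None)[0])
env.close_job();print(env.state()["time"])
E
```

```text
0.04170859260457205 [ 0.00116021 -0.00350951  0.04170912]
the job is handed in; nothing more can be done
the job is handed in; nothing more can be done
```

I took both stacks apart and set each part down in its own cup, then handed the job in at about 47 s:
- **Iris:** round 60 cup.
- **Front lens:** round 44 cup.
- **Slot block:** square 68 cup.
- **Filter cube:** square 48 cup.
- **Lens housing:** round 76 cup.

I did not touch the orange look-alike cube. Every part was lowered to light contact of roughly 6–9 N before I released it.

**Last checks:** the wrist, top and scene pictures show all five parts upright inside their cups.
- **Heights:** the depth readings put the tops at 40, 44, 41, 40 and 42 mm, in the order listed. The expected heights are 40 mm, and 44 mm for the front lens.
- **Tilt:** the slot block, filter cube and housing read flat within about 1.5 %, and the iris within about 4 %.
- **Readings that failed or proved little:**
  - The top camera could not measure the housing because the arm was in its way, so I measured it from the wrist view.
  - The slope fit on the front lens (about 0.17) covers only 16 pixels of its small tip, so it says little about tilt. Its height and the picture look right.

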